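# Clamp the weekly pill organiser on the dosing board

### The arm

A 6-joint arm with a two-finger parallel gripper is mounted at the origin on the work surface. World frame = base frame: x ahead of the robot, y to its left, z up, the work surface at z = 0. Lengths are in mm, angles in rad, forces in N, time in s.
With the tool pointing down it reaches from about 350 to 1000 mm from the base axis. Payload 7.1 kg.
Tool frame: the origin (TCP) lies midway between the tips of the shut fingers; the grasp point (between the pads) lies 19 mm behind it; x points along the fingers, y is the direction in which the jaws open and shut, and the axes are right-handed (so a half turn about x gives the same grasp; the last joint's range is limited). The gripper opens to 85 mm and grips with 20 to 120 N. Pads are 22 mm wide; open, the fingers measure 114 mm over their backs; the gripper's body (76 mm by 85 mm) begins 54 mm behind the grasp point. The pads swing forward as they close: fully open they stand 13 mm farther back than shut.
Start: joints at [1.104, 0.423, 1.63, -0, 1.089, -0.019], TCP at [270.582, 563.374, 231.319] pointing down, gripper open.
Joint ranges: [-3, 3], [-0.9, 2.11], [0.09, 2.58], [-1.31, 4.45], [0.11, 2.69], [-2.54, 2.54]. Speed limits (rad/s): [2.39, 2.39, 3.01, 3.14, 3.14, 3.14].

### API

Orientations are given as a rotation vector (axis times angle).
In Python, from cell import arm gives the robot as it stands.
- The arm moves only by the tool send_rows, never from a script. Its argument "commands" is a list of rows, each a list of 3 entries, a list of its own where there are three numbers: the shift along the tool's x, y, z in cm, then the turn about the tool's x in degrees, then the finger opening in cm, from 0 to 8.54. A call has 1 to 10 rows; each row is the pose to reach, as a shift and turn from the pose commanded when the call began, along the tool's axes at that moment; what a row does not reach only later rows make up. A row lasts 1/12 s, in which the tool goes at most 41.7 mm and 7.16 degrees, less where a joint would pass 70% of its speed; a pose out of reach is approached as far as the arm can. A call with a gripper value outside its range is refused whole. The fingers move at their own pace and stop on an object; "squeeze" is the grip in N (left out, the last holds). Time passes only in rows, so rows that repeat a pose let the fingers close. It gives the time, the measured TCP pose, the force and the opening at its end, in the units of the state.
- arm.read_state(): the state, without advancing time (a new reading comes with each control period).
- arm.read_camera(name): name is "scene" or "side" or "wrist"; returns a dict with "color" (400x640x3 uint8, red, green, blue), "intrinsics" (3x3 intrinsics, pixels), "k1" (the pictures are not rectified: a ray, as slopes to the right and down, at radius r is drawn at 1 + k1 r^2 times it, then the intrinsics apply), "position" and "attitude" of the camera in the world; the wrist camera has in their place "tool_from_camera" (4x4, takes a point from camera to tool coordinates, whose origin is the TCP and whose axes are the tool frame's). Camera axes: x right, y up, looking along -z (the intrinsics and any distortion apply to the point x, -y, -z); pixel columns grow to the right and rows downward; lengths in mm; the calibration is good to about 2 mm. A picture is of the moment at which its call begins: read the wrist's pose just before it. There is no depth.
- arm.finish_job(): hands the job in, once; it reports no verdict.
The state is a dict: "time": time; "joint_positions": joint angles; "qvel": joint speeds; "effort": joint torques, N m; "tcp_pos": TCP position; "ee_rot": TCP orientation; "force": force on the tool from outside, world axes, zero at the start; "torque": the same for the moment, N m; "grip_width": finger opening in mm.
Only numpy, scipy, OpenCV 4.12 (cv2) and the standard library are available. Lean on these libraries where they do the work, as an engineer would, in place of code of your own. Each camera call takes 0.05 s, during which the arm holds its last target.

### The job

Slide the seven-lid weekly pill organiser along the wooden dosing board, without lifting it, until it sits snugly in the corner against both ledges, under the screw clamp. Then turn the clamp's T-handle clockwise until the rubber foot just touches the organiser's lids, add a quarter of a turn and no more, so that it is held without cracking a lid, and let go. Leave the other things where they are.

Things in the scene. Friction and masses are not known exactly. Their poses are not given: they have to be found in the camera images.
- board: Wooden dosing board fixed to the table, 170 (x) x 330 (y) x 12 mm thick; origin at the centre of its underside; at yaw 0 its x points away from the robot, y to the robot's left. Two wooden ledges stand on it, 16 mm high, 10 mm thick: a long one along the far edge (inner face at board x = +50, y from -120 to +130 mm) and a short end stop on the left (inner face at y = +120, x from 0 to +60).
- corner (a point): The inside corner where the two ledges meet, at board x = +50, y = +120 mm, on the board's top surface (12 mm above the table). With the organiser home, its far side and left end lie against the ledges here: its origin is then at board x = +33, y = +43 mm and its y is parallel to the board's y.
- organiser: Seven-lid weekly pill organiser of frosted whitish plastic, loose, 34 (x) x 154 (y) x 26 mm high, flat top, about 0.14 kg; origin at the centre of its underside. It starts on the board, turned slightly, 25 to 70 mm short of the far ledge and to the right of its place.
- clamp: Grey C-shaped screw clamp fixed on the board, yaw as the board's; origin at the foot of its 22 x 16 mm post, at board x = +33, y = +145, from 0 to 6 mm above the board's top (varies). Its arm (20 mm wide, 77 to 93 mm above the origin, 28 mm round boss) reaches 60 mm along -y to the upright screw at board x = +33, y = +85 mm.
- t_handle (a joint): Turn of the T-handle and screw, rad: 0 fully up, grows clockwise seen from above; screw, handle and foot go down 20 mm per full turn. It stays where it is left; turning takes about 0.1 to 0.15 N m. At 0 the bar lies along the board's x; seen from above its angle in the board's frame is minus the joint value.
- handle_hub (a point): Centre of the T-handle bar, on the screw axis. The bar is a level round steel rod 10 mm thick with 14 mm balls at its ends, 90 mm long overall, symmetric; the hub is 20 mm across, from 15 mm below to 11 mm above the bar's middle. Nothing stands above; it can be pushed round with a fingertip or gripped. At least 20 mm stay free between bar and arm.
- handle_end (a point): Centre of one of the two end balls of the T-handle bar, 38 mm from the hub's centre (at joint value 0 it is the one away from the robot).
- foot_face (a point): Centre of the underside of the clamp's black rubber foot, a disc 28 mm across and 8 mm thick. It starts 5 to 18 mm above the height of the organiser's top (organiser origin + 26 mm), so contact comes after 0.25 to 0.9 turn.
- presser_foot (a joint): How far the foot's spring is pressed in, m: 0 while the foot hangs free; after touching it grows 20 mm per turn of the handle (a quarter turn presses it in 5 mm; about 2 N per mm; it stops at 12 mm).
- small_bottle: Small white pill bottle on the board's near left part, 34 mm across, 52 mm high; origin under its centre. Leave alone.
- loose_cap: White bottle cap lying open side up on the board's near right corner, 36 mm across, 14 mm high. Leave alone.
- amber_bottle: Orange pill bottle, 62 mm across, 100 mm high, on the table beside the board. Leave alone.
- white_bottle: White pill bottle, 50 mm across, 85 mm high, on the left. Leave alone.
- tall_bottle: Slim white bottle, 44 mm across, 110 mm high, on the table beside the board. Leave alone.
- mug: Ceramic mug, 80 mm across, 90 mm high, on the right. Leave alone.
- day_box: Shorter four-lid pill box, 34 x 90 x 22 mm, on the table to the left; not the one to clamp. Leave alone.
Things that resemble listed ones, but are neither listed nor needed, are in the scene too. What is shaped like the organiser but blue or orange is not meant.

How it is judged (in metres and radians):
On the way, in this order (a step that is already met when the one before it is completed fails the run):
1. the organiser lies in the corner against both ledges, flat on the board (x of organiser in the frame of board between 0.028 and 0.039 m and y of organiser in the frame of board between 0.038 and 0.049 m and z of organiser in the frame of board between 0.009 and 0.016 m and angle between the y axis of organiser and the y axis of board, either way round below 0.06 rad), for 0.2 s.
2. the clamp's foot touches the organiser in the corner (all of step 1 and contact force between presser_foot and organiser above 0.3 N), for 0.05 s.
At the end, for the whole second after the job is handed in: The organiser is flat on the board in the corner, within 5 mm of both ledges and 0.06 rad of parallel; the foot presses on it, its spring pressed in 3 to 7 mm (0.15 to 0.35 turn past touching); all is at rest (all of step 1 and value of joint presser_foot between 0.003 and 0.007 m and contact force between presser_foot and organiser above 2 N and linear speed of organiser below 0.01 m/s and velocity of joint t_handle between -0.05 and 0.05 rad/s).
It fails at once if the organiser is lifted off the board (more than 12 mm) (height (world z) of organiser above 0.024 m).
It fails at once if the clamp is overtightened: spring pressed in more than 8 mm (0.4 turn past touching) (value of joint presser_foot above 0.008 m).
It fails at once if another thing is moved more than 25 mm (distance of any of small_bottle, loose_cap, amber_bottle, white_bottle, tall_bottle, mug, day_box from where it was at the start of the episode above 0.025 m).
It also fails if it takes over 61 s, if anything falls off the work surface, if the arm or the gripper's body presses on something with over 40 N, if the wrist force passes 120 N, or if a joint passes its speed limit or range.

## Working session

There is one attempt and no reset: what is moved stays moved. The work goes in short steps, Python scripts to look and compute and a tool call to move; the robot and the scene stay as the last step left them, time stands still between calls to the robot, and variables do not carry over. Pictures are saved under pics/ and viewed, and the job is handed in when it is done.

Besides the shell and the picture viewer there is one more tool, called after "Emit:" as name(argument=value, ...) on one line, values as JSON. send_rows: Moves the arm, as the interface text tells. Its arguments: {"type":"object","properties":{"commands":{"type":"array","items":{"type":"array"}},"squeeze":{"type":"number"}},"required":["commands"]}

```bash
ls; mkdir -p pics; python3 - <<'E'
from cell import arm
import cv2
print(arm.read_state())
for n in("scene","side","wrist"):
    c=arm.read_camera(n)
    cv2.imwrite(f"pics/{n}0.png",c["color"][:,:,::-1])
    print(n,{k:v for k,v in c.items() if k!="color"})
E
```

```text
pics
{'time': 0.0, 'joint_positions': array([ 1.10399944e+00,  4.23837178e-01,  1.63071787e+00,  1.33094539e-05,
        1.08859005e+00, -1.89883593e-02]), 'qvel': array([-2.50288615e-05, -1.58374983e-03,  1.35579169e-03, -1.79615804e-04,
       -4.03170903e-04,  8.55567606e-04]), 'effort': array([ 2.65999304e-03, -5.57373548e+01, -2.81756276e+01,  1.48235636e-04,
        7.23727484e-03, -7.09337954e-06]), 'tcp_pos': array([270.33469734, 562.88991062, 230.53702741]), 'ee_rot': array([ 0.35000922,  1.5425043 , -0.35238814]), 'force': array([-0.35822621, -0.05824717, -0.87447883]), 'torque': array([-0.01716999, -0.04139869, -0.00207232]), 'grip_width': 85.1613986853114}
scene {'intrinsics': array([[415.18232058,   0.        , 318.04135005],
       [  0.        , 415.18232058, 192.90305089],
       [  0.        ,   0.        ,   1.        ]]), 'k1': -0.08304804471834625, 'position': array([1179.99764144,  117.00314702, 1151.95437354]), 'attitude': array([0.44943057, 0.51147539, 1.68849736])}
side {'intrinsics': array([[476.95415467,   0.        , 315.74456408],
       [  0.        , 476.95415467, 191.69402274],
       [  0.        ,   0.        ,   1.        ]]), 'k1': -0.04318130958773208, 'position': array([  248.22535554, -1139.4524294 ,   756.38038932]), 'attitude': array([ 1.08562117, -0.09653334, -0.19908138])}
wrist {'intrinsics': array([[344.48298683,   0.        , 321.85477626],
       [  0.        , 344.48298683, 201.49515667],
       [  0.        ,   0.        ,   1.        ]]), 'k1': -0.004588509398540744, 'tool_from_camera': array([[-1.57266908e-03,  2.80075639e-01, -9.59976647e-01,
        -1.40646693e+02],
       [ 9.99998716e-01,  1.45892448e-04, -1.59567021e-03,
         2.25899939e-01],
       [-3.06855011e-04, -9.59977924e-01, -2.80075509e-01,
        -7.05074789e+01],
       [ 0.00000000e+00,  0.00000000e+00,  0.00000000e+00,
         1.00000000e+00]])}
```

View pics/scene0.png

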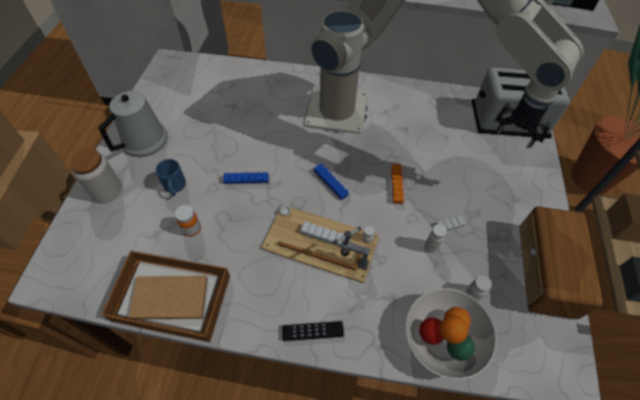

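View pics/side0.png

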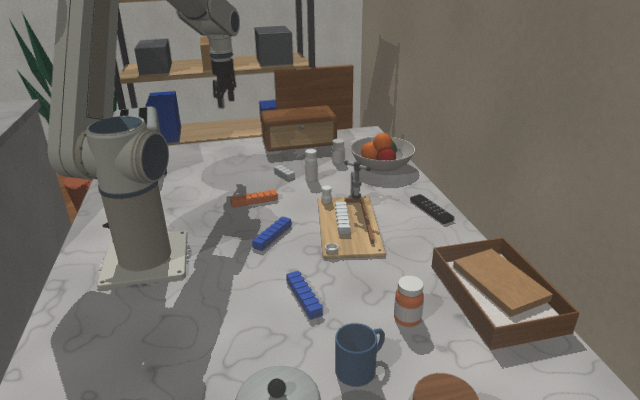

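View pics/wrist0.png

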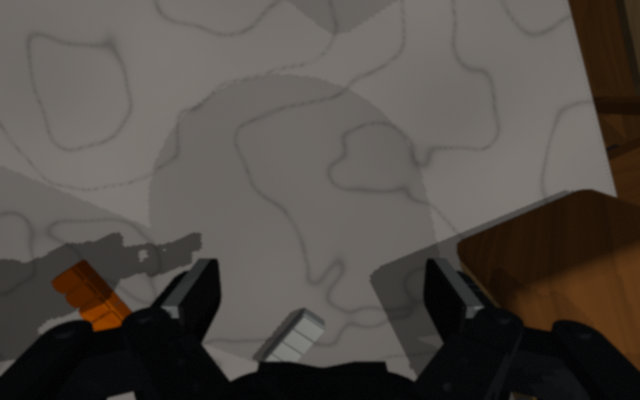

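```bash
cat > h.py <<'E'
import numpy as np, cv2
from scipy.spatial.transform import Rotation as R
def Rt(c,st=None):
    if "position" in c: return R.from_rotvec(c["attitude"]).as_matrix(), np.array(c["position"])
    T=np.array(c["tool_from_camera"]); Rw=R.from_rotvec(st["ee_rot"]).as_matrix()
    return Rw@T[:3,:3], Rw@T[:3,3]+st["tcp_pos"]
def ray(c,uv,st=None):
    Rm,p=Rt(c,st)
    d=np.array([c["k1"],0,0,0,0])
    q=cv2.undistortPoints(np.array(uv,float).reshape(-1,1,2),c["intrinsics"],d)[:,0]
    v=np.c_[q[:,0],-q[:,1],-np.ones(len(q))]@Rm.T
    return p,v
def onz(c,uv,z,st=None):
    p,v=ray(c,uv,st); return p+v*((z-p[2])/v[:,2])[:,None]
def proj(c,P,st=None):
    Rm,p=Rt(c,st); X=(np.array(P,float).reshape(-1,3)-p)@Rm
    X=X*[1,-1,-1]
    return cv2.projectPoints(X,np.zeros(3),np.zeros(3),c["intrinsics"],np.array([c["k1"],0,0,0,0]))[0][:,0]
def tri(rays):
    A=np.zeros((3,3));b=np.zeros(3)
    for p,v in rays:
        v=v.reshape(3)/np.linalg.norm(v);M=np.eye(3)-np.outer(v,v);A+=M;b+=M@p
    return np.linalg.solve(A,b)
def crop(img,x0,y0,x1,y1,s,name):
    cv2.imwrite(name,cv2.resize(img[y0:y1,x0:x1,::-1],None,fx=s,fy=s,interpolation=cv2.INTER_CUBIC))
E
python3 - <<'E'
from h import *; from cell import arm
st=arm.read_state(); print(R.from_rotvec(st["ee_rot"]).as_matrix().round(3))
c=arm.read_camera("scene"); crop(c["color"],250,195,400,295,5,"pics/s1.png")
print(onz(c,[(320,243),(262,247),(368,277),(378,237)],12))
c=arm.read_camera("side"); crop(c["color"],300,150,400,270,5,"pics/d1.png")
E
```

```text
[[-0.001  0.433  0.901]
 [-0.001  0.901 -0.433]
 [-1.    -0.001 -0.   ]]
[[ 592.63652157   36.458225     12.        ]
 [ 637.97371813 -135.62605959   12.        ]
 [ 678.25547195  194.23915291   12.        ]
 [ 540.09550786  210.81935023   12.        ]]
```

View pics/s1.png

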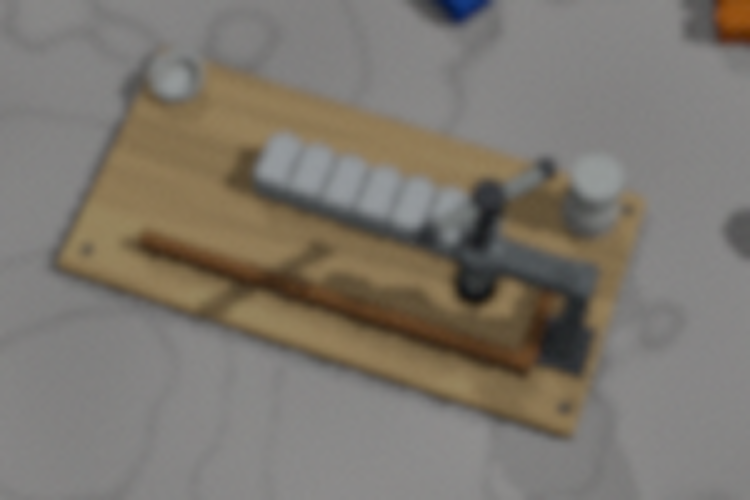

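View pics/d1.png

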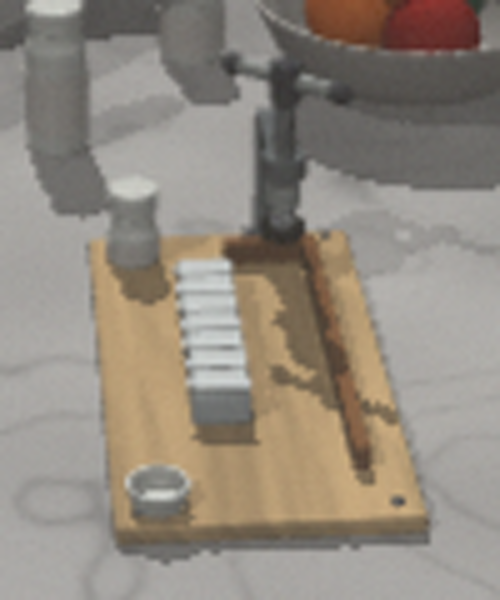

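The candidates are the seven-lid whitish box on the board (335,236), blue boxes at (245,178) and (331,181), an orange one at (397,183), and the short day box at (452,223). The one on the board fits the description, and the crop shows its lids. The small bottle is at the near left, the cap at the near right, and the clamp at the far left. Next I'll bring the wrist camera over the board.

Emit:
send_rows(commands=[[[0,-2,3.2],4.5,8.5],[[0,-4,6.5],9,8.5],[[0,-6,9.7],13.5,8.5],[[0,-8,13],18,8.5],[[0,-10,16.2],22,8.5],[[0,-12,19.4],27,8.5],[[0,-14,22.7],31,8.5],[[0,-16,25.9],36,8.5],[[0,-18,29.2],40,8.5],[[0,-20,32.4],45,8.5]])

```text
time: 1.08
tcp_pos: [476.8, 241.1, 231.5]
ee_rot: [0.96, 1.349, -0.959]
force: [0.3, 0.6, 0.1]
grip_width: 85.3
```

```bash
python3 - <<'E'
from h import *; from cell import arm
s=arm.read_state();print(s["tcp_pos"],s["joint_positions"].round(2)); M=R.from_rotvec(s["ee_rot"]).as_matrix();print(M.round(3)); print(M.T@(np.array([600,50,231])-s["tcp_pos"]))
E
```

```text
[476.81305879 241.08416815 231.46616602] [ 0.45  0.29  1.83 -0.    1.02  0.11]
[[ 0.     0.945  0.328]
 [ 0.     0.328 -0.945]
 [-1.     0.    -0.   ]]
[  0.48105169  53.6859843  220.92076134]
```

Emit:
send_rows(commands=[[[0,0.8,3.2],4.5,8.5],[[0,1.5,6.4],9,8.5],[[0,2.3,9.6],13.5,8.5],[[0,3.1,12.8],18,8.5],[[0,3.9,16],22,8.5],[[0,4.6,19.1],26,8.5],[[0,5.4,22],26,8.5],[[0,5.4,22],26,8.5]])

```text
time: 1.75
tcp_pos: [602.6, 49.1, 231.4]
ee_rot: [1.297, 1.148, -1.296]
force: [-0.7, 0.9, 0.8]
grip_width: 85.0
```

```bash
python3 - <<'E'
from h import *; from cell import arm
s=arm.read_state();print(s["time"],s["tcp_pos"],s["joint_positions"].round(2)); 
c=arm.read_camera("wrist");np.savez("pics/w1.npz",img=c["color"],tcp_pos=s["tcp_pos"],ee_rot=s["ee_rot"])
crop(c["color"],0,0,640,400,1.25,"pics/w1.png")
E
```

```text
1.75 [602.62519955  49.07145506 231.43446521] [ 0.06  0.39  1.68 -0.    1.07  0.18]
```

View pics/w1.png

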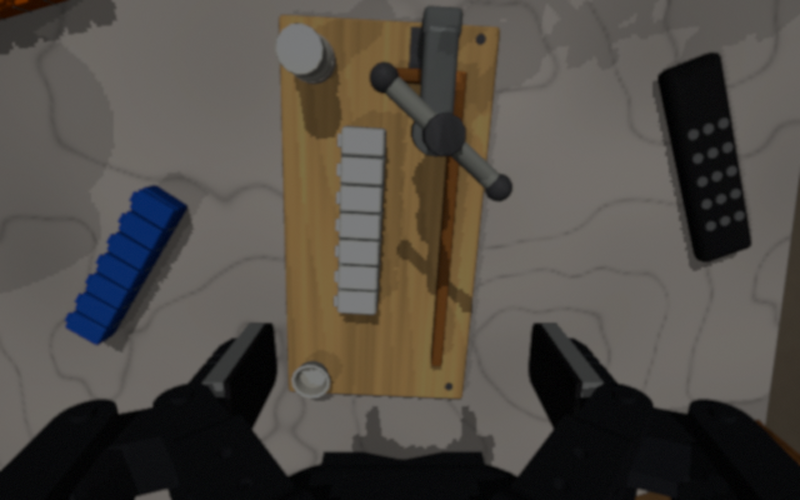

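The wrist view shows the board upright in the image. Its near edge is on the left, the organiser spans (340..385,127..313), the bar's balls are at (384,77) and (499,187), and the cap is at (311,380), all in the 800-wide picture. Next I'll measure the board and organiser.

```bash
python3 - <<'E'
from h import *; from cell import arm
d=np.load("pics/w1.npz"); img=d["img"]; s={k:d[k] for k in("tcp_pos","ee_rot")}
c=arm.read_camera("wrist")
hsv=cv2.cvtColor(img,cv2.COLOR_RGB2HSV)
for p in [(240,250),(290,140),(290,250),(100,250),(350,150),(500,350)]: print(p,hsv[p[1],p[0]])
wood=cv2.inRange(hsv,(8,70,60),(25,255,255)); wood[:, :200]=0; wood[320:]=0; wood[:,420:]=0
k=cv2.morphologyEx(wood,cv2.MORPH_CLOSE,np.ones((5,5)))
# edge lines: left/right/top boundary
rows=np.arange(60,300)
def fit(P): 
    vx,vy,x,y=cv2.fitLine(np.array(P,np.float32),cv2.DIST_HUBER,0,.01,.01).ravel(); return vx,vy,x,y
L=[];Rr=[]
for r in rows:
    q=np.where(wood[r])[0]
    if len(q): L.append((q[0]-.0,r)); 
    q=q if len(q) else []
    if len(q): Rr.append((q[-1]+1,r))
B=[];T=[]
for u in range(270,365):
    q=np.where(wood[:,u])[0]; B.append((u,q[-1]+1))
for u in list(range(275,325)): T.append((u,np.where(wood[:,u])[0][0]))
for nm,P in(("L",L),("R",Rr),("B",B),("T",T)):
    l=fit(P); W=onz(c,[(l[2]+t*l[0],l[3]+t*l[1]) for t in(-100,100)],12,s); e=W[1]-W[0]; print(nm,np.round(l,3),W.round(1).tolist(),np.degrees(np.arctan2(e[1],e[0])))
m=cv2.inRange(hsv,(0,0,110),(180,60,255)); m[:, :262]=0;m[:,315:]=0;m[:95]=0;m[255:]=0
cv2.imwrite("pics/m.png",np.hstack([wood,m]))
n,lab,stt,cen=cv2.connectedComponentsWithStats(m)
pts=np.argwhere(m>0)[:,::-1].astype(np.float32)
rect=cv2.minAreaRect(pts); bx=cv2.boxPoints(rect); print(rect,bx)
print(onz(c,bx,38,s).round(1)); print(onz(c,[rect[0]],38,s))
E
```

```text
(240, 250) [ 18 133 123]
(290, 140) [105   4 124]
(290, 250) [ 24  12 107]
(100, 250) [111 128  34]
(350, 150) [ 18 136  77]
(500, 350) [150  36   7]
L [2.60000e-02 1.00000e+00 2.27288e+02 1.79500e+02] [[519.8, 151.6, 12.0], [482.5, -65.3, 12.0]] -99.74156037714476
R [ 1.020e-01 -9.950e-01  3.850e+02  1.729e+02] [[650.8, -76.6, 12.0], [687.3, 137.3, 12.0]] 80.30765040877698
B [9.99000e-01 4.20000e-02 3.17000e+02 3.17295e+02] [[458.5, -107.9, 12.0], [696.5, -148.7, 12.0]] -9.735771291227023
T [9.980e-01 6.100e-02 2.995e+02 1.568e+01] [[508.7, 215.4, 12.0], [694.0, 182.8, 12.0]] -9.97612576824781
((285.04315185546875, 175.92172241210938), (35.49161911010742, 147.32220458984375), 2.2906100749969482) [[264.36743  248.8147  ]
 [270.2556   101.610214]
 [305.71887  103.02875 ]
 [299.8307   250.23323 ]]
[[534.7 -21.   38. ]
 [564.7 125.1  38. ]
 [597.4 119.9  38. ]
 [571.5 -27.1  38. ]]
[[567.92486634  53.68385844  38.        ]]
```

View pics/m.png

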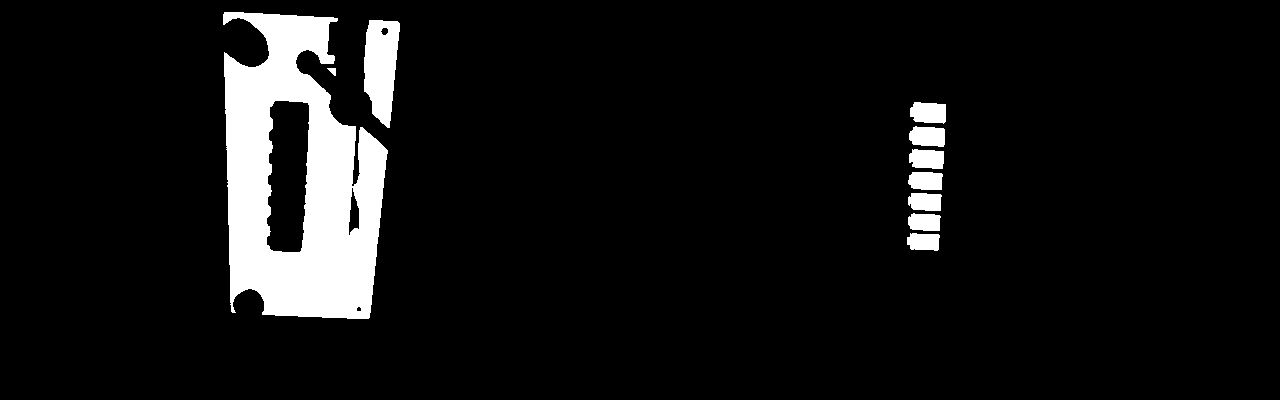

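```bash
cat >> h.py <<'E'
def wood_lines(img,c,s):
    pass
E
python3 - <<'E'
from h import *; from cell import arm
d=np.load("pics/w1.npz"); img=d["img"]; s={k:d[k] for k in("tcp_pos","ee_rot")}
c=arm.read_camera("wrist")
def line(a,b): return np.cross([a[0],a[1],1],[b[0],b[1],1])
Ls={"L":[(519.8,151.6),(482.5,-65.3)],"R":[(650.8,-76.6),(687.3,137.3)],"B":[(458.5,-107.9),(696.5,-148.7)],"T":[(508.7,215.4),(694,182.8)]}
def X(a,b): q=np.cross(line(*Ls[a]),line(*Ls[b])); return q[:2]/q[2]
C=[X("L","B"),X("R","B"),X("R","T"),X("L","T")]; print(np.round(C,1)); C=np.array(C)
print(np.linalg.norm(C[1]-C[0]),np.linalg.norm(C[2]-C[1]),np.linalg.norm(C[2]-C[3]),np.linalg.norm(C[3]-C[0]))
cen=C.mean(0); yaw=np.radians(-9.85); print(cen)
ex=np.array([np.cos(yaw),np.sin(yaw)]);ey=np.array([-ex[1],ex[0]])
b=lambda P:[((p[:2]-cen)@ex).round(1).tolist() and (round((p[:2]-cen)@ex,1),round((p[:2]-cen)@ey,1)) for p in P]
hsv=cv2.cvtColor(img,cv2.COLOR_RGB2HSV)
m=cv2.inRange(hsv,(0,0,110),(180,60,255)); m[:, :262]=0;m[:,315:]=0;m[:95]=0;m[255:]=0
P=[]; Q=[]
for r in range(105,248):
    q=np.where(m[r])[0]
    if len(q)>20: P.append((q[-1]+1,r+.5)); Q.append((q[0],r+.5))
l=cv2.fitLine(np.array(P,np.float32),cv2.DIST_HUBER,0,.01,.01).ravel()
W=onz(c,[(l[2]+t*l[0],l[3]+t*l[1]) for t in(-70,70)],38,s);e=W[1]-W[0];print("far side",b(W),np.degrees(np.arctan2(e[1],e[0])), "board y ang",90-9.85)
ys=[np.where(m[:,u])[0] for u in (278,285,292,298)]
print("ends",b(onz(c,[(285,min(y[0] for y in ys)),(285,max(y[-1] for y in ys)+1)],38,s)))
print("near",b(onz(c,[(min(q[0] for q in Q[:30]),110),(min(q[0] for q in Q[-30:]),240)],38,s)))
# handle balls & hub at z~150
for z in(130,150,170): print(z,b(onz(c,[(384/1.25,77/1.25),(499/1.25,187/1.25),(444/1.25,133/1.25)],z,s)))
E
```

```text
[[ 474.7 -110.7]
 [ 640.1 -139. ]
 [ 695.   182.6]
 [ 530.1  211.6]]
167.86217103662872 326.30687896445625 167.44235304845733 327.03863445652445
[584.99964143  36.13335606]
far side [(np.float64(-3.7), np.float64(-60.0)), (np.float64(-1.4), np.float64(81.7))] 79.23102885180944 board y ang 80.15
ends [(np.float64(-21.5), np.float64(84.6)), (np.float64(-18.1), np.float64(-65.1))]
near [(np.float64(-36.3), np.float64(76.6)), (np.float64(-37.1), np.float64(-54.8))]
130 [(np.float64(1.6), np.float64(111.4)), (np.float64(68.4), np.float64(57.3)), (np.float64(35.2), np.float64(84.8))]
150 [(np.float64(2.4), np.float64(109.4)), (np.float64(63.7), np.float64(59.7)), (np.float64(33.3), np.float64(85.0))]
170 [(np.float64(3.2), np.float64(107.3)), (np.float64(59.0), np.float64(62.2)), (np.float64(31.3), np.float64(85.2))]
```

```bash
cat >> h.py <<'E'
BC=np.array([585.0,36.1]); YAW=np.radians(-9.85)
EX=np.array([np.cos(YAW),np.sin(YAW)]);EY=np.array([-EX[1],EX[0]])
def b2w(x,y): return BC+x*EX+y*EY
def w2b(p): q=np.array(p)[...,:2]-BC; return np.stack([q@EX,q@EY],-1)
def goto(s,x,y,z,ang=None):
    "board xy, world z -> shift (cm) in tool axes, turn deg"
    M=R.from_rotvec(s["ee_rot"]).as_matrix(); P=np.r_[b2w(x,y),z]
    a=np.degrees(np.arctan2(M[1,1],M[0,1])); t=None if ang is None else round(a-ang,2)
    return (M.T@(P-s["tcp_pos"])/10).round(2), "turn",t,"now",w2b(s["tcp_pos"]).round(1),round(s["tcp_pos"][2],1),"toolyang",round(a,2)
E
python3 - <<'E'
from h import *; from cell import arm
s=arm.read_state(); print(R.from_rotvec(s["ee_rot"]).as_matrix().round(3)); 
print(goto(s,-20.5,-54,110,-10.77))
print(goto(s,-20.5,-54,29,-10.77))
E
```

```text
[[-0.001  0.993 -0.117]
 [ 0.    -0.117 -0.993]
 [-1.    -0.001 -0.   ]]
(array([12.1 , -3.57,  7.14]), 'turn', np.float64(4.07), 'now', array([11.3, 19.2]), np.float64(230.9), 'toolyang', np.float64(-6.7))
(array([20.2 , -3.56,  7.14]), 'turn', np.float64(4.07), 'now', array([11.3, 19.2]), np.float64(230.9), 'toolyang', np.float64(-6.7))
```

Emit:
send_rows(commands=[[[2.4,-0.7,1.4],1,7],[[4.8,-1.4,2.8],2,6],[[7.2,-2.1,4.3],3,6],[[9.7,-2.9,5.7],4.1,6],[[12.1,-3.6,7.1],4.1,6],[[12.1,-3.6,7.1],4.1,6],[[12.1,-3.6,7.1],4.1,6]])

```text
time: 2.48
tcp_pos: [554.4, -12.4, 109.6]
ee_rot: [1.345, 1.117, -1.348]
force: [0.8, -0.1, -0.1]
grip_width: 59.9
```

```bash
python3 - <<'E'
from h import *; from cell import arm
s=arm.read_state();print(s["time"],s["tcp_pos"],s["grip_width"],s["force"]); 
c=arm.read_camera("wrist");np.savez("pics/w2.npz",img=c["color"],tcp_pos=s["tcp_pos"],ee_rot=s["ee_rot"])
crop(c["color"],0,0,640,400,1.25,"pics/w2.png")
print(goto(s,-20.5,-54,29,-10.77))
E
```

```text
2.4833 [554.40614903 -12.40700232 109.58828995] 59.94151846457694 [ 0.77777253 -0.05810684 -0.12362777]
(array([8.06, 0.16, 0.09]), 'turn', np.float64(0.03), 'now', array([-21.8, -53. ]), np.float64(109.6), 'toolyang', np.float64(-10.74))
```

View pics/w2.png

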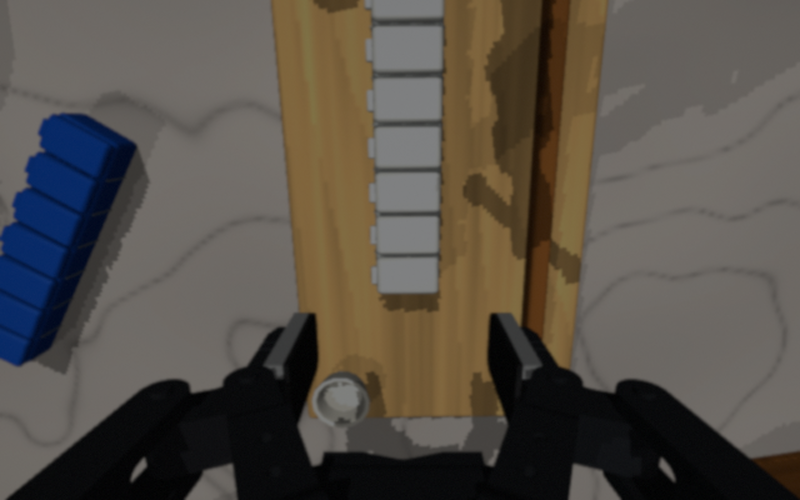

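```bash
python3 - <<'E'
from h import *; from cell import arm
c=arm.read_camera("wrist")
D={}
for n in("w1","w2"):
    d=np.load(f"pics/{n}.npz"); D[n]=({k:d[k] for k in("tcp_pos","ee_rot")},d["img"])
crop(D["w1"][1],250,90,330,260,4,"pics/c1.png")
crop(D["w2"][1],285,0,365,250,3,"pics/c2.png")
for n,(s,_) in D.items():
  for z in (12,38): print(n,z,proj(c,np.c_[[b2w(*p) for p in [(-36,-65),(-2,-65),(50,-120),(-85,-165),(85,-165)]],np.full(5,z)],s).round(1).tolist())
E
python3 -c "
import cv2,numpy as np
a=cv2.imread('pics/c1.png');b=cv2.imread('pics/c2.png');h=600
f=lambda i:cv2.copyMakeBorder(i[:h],0,max(0,h-i.shape[0]),0,10,0)
cv2.imwrite('pics/c12.png',np.hstack([f(a[80:]),f(b[150:])]))"
```

```text
w1 12 [[271.4, 239.6], [301.6, 241.1], [344.2, 286.6], [229.7, 314.8], [370.4, 321.0]]
w1 38 [[268.0, 249.2], [300.3, 250.7], [345.8, 298.8], [223.9, 328.5], [373.6, 334.9]]
w2 12 [[302.1, 220.2], [348.6, 219.6], [415.2, 285.8], [245.8, 337.1], [455.0, 334.7]]
w2 38 [[299.8, 233.2], [351.4, 232.5], [424.8, 304.7], [238.3, 360.1], [468.0, 357.5]]
```

View pics/c12.png

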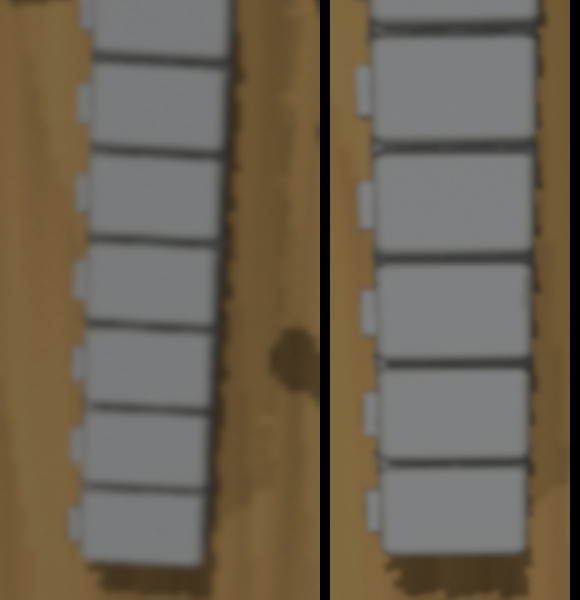

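Emit:
send_rows(commands=[[[2.5,0.1,0.1],0,6],[[5,0.2,0.1],0,6],[[7,0.2,0.1],0,6],[[8.1,0.2,0.1],0,6],[[8.1,0.2,0.1],0,6]])

```text
time: 3.0
tcp_pos: [557.5, -13.7, 28.4]
ee_rot: [1.345, 1.116, -1.346]
force: [-0.0, -0.9, 0.2]
grip_width: 59.9
```

```bash
python3 - <<'E'
from h import *; from cell import arm
c=arm.read_camera("wrist")
S=[]
for n in("w1","w2"):
    d=np.load(f"pics/{n}.npz"); S.append({k:d[k] for k in("tcp_pos","ee_rot")})
for a,b in(((301.2,251.7),(350.7,234)),((270.3,250),(302.3,234.3))):
    r=[ray(c,[a],S[0]),ray(c,[b],S[1])]; p=tri(r); print(p,w2b(p))
s=arm.read_state();print(s["time"],s["tcp_pos"],s["grip_width"],s["force"],w2b(s["tcp_pos"])); 
c=arm.read_camera("wrist");np.savez("pics/w3.npz",img=c["color"],tcp_pos=s["tcp_pos"],ee_rot=s["ee_rot"])
crop(c["color"],0,0,640,400,1.25,"pics/w3.png")
E
```

```text
[571.48502377 -32.78850642  28.34395739] [ -1.53103876 -70.18501848]
[539.07333002 -25.68145183  31.12086067] [-34.68075064 -68.72737693]
3.05 [558.07685774 -13.92747222  29.53822874] 60.283686829841415 [ 0.59287458 -0.66606327 -0.65743437] [-17.96809998 -53.89574147]
```

View pics/w3.png

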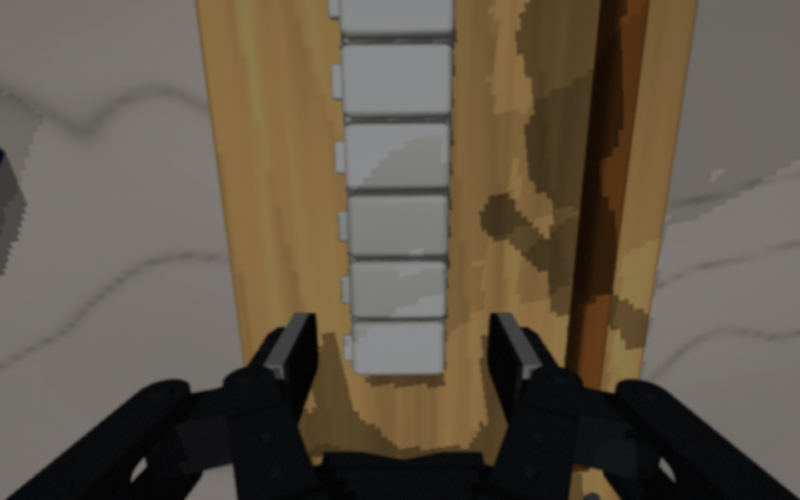

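```bash
python3 - <<'E'
from h import *; from cell import arm
c=arm.read_camera("wrist")
S=[]
for n in("w1","w2","w3"):
    d=np.load(f"pics/{n}.npz"); S.append({k:d[k] for k in("tcp_pos","ee_rot")})
for p in(((301.2,251.7),(350.7,234),(354.4,299.2)),((270.3,250),(302.3,234.3),(282.4,299.2))):
    r=[ray(c,[a],s) for a,s in zip(p,S)]; q=tri(r); print("all",q,w2b(q)); q=tri(r[1:]); print("23",q,w2b(q)); 
    q=tri(r[::2]); print("13",q,w2b(q))
    for a,s in zip(p,S): print("  z38:",w2b(onz(c,[a],38,s)).round(1))
E
```

```text
all [571.25719159 -31.53193959  31.7430899 ] [ -1.97047255 -68.98594983]
23 [570.90053498 -29.25890326  36.06021156] [ -2.71071857 -66.80743337]
13 [571.02032008 -33.37546428  28.77658424] [ -1.88848173 -70.84282056]
  z38: [[ -1.  -66.1]]
  z38: [[ -2.5 -66. ]]
  z38: [[ -3.3 -65.6]]
all [539.42261217 -24.22329077  34.62715855] [-34.58606394 -67.23095917]
23 [539.36891121 -23.56626573  35.76164779] [-34.75137016 -66.59280594]
13 [539.17987403 -24.8634663   33.50005862] [-34.71570946 -67.90322293]
  z38: [[-33.6 -65.8]]
  z38: [[-34.4 -65.8]]
  z38: [[-34.6 -65.1]]
```

Emit:
send_rows(commands=[[[0,0,0],0,4],[[0,0,0],0,3],[[0,0,0],0,2.5],[[0,0,0],0,2.5],[[0,0,0],0,2.5],[[0,0,0],0,2.5]], squeeze=25)

```text
time: 3.65
tcp_pos: [558.5, -14.6, 30.7]
ee_rot: [1.347, 1.113, -1.344]
force: [-0.2, 1.4, 6.5]
grip_width: 33.2
```

```bash
python3 - <<'E'
from h import *; from cell import arm
s=arm.read_state();print(s["time"],s["tcp_pos"],s["grip_width"],s["force"],w2b(s["tcp_pos"])); 
c=arm.read_camera("wrist");np.savez("pics/w4.npz",img=c["color"],tcp_pos=s["tcp_pos"],ee_rot=s["ee_rot"])
crop(c["color"],0,0,640,400,1.25,"pics/w4.png")
print(goto(s,20,-26,31,-9.85))
print(goto(s,33,-21,31,-9.85))
E
```

```text
3.65 [558.53972513 -14.59229269  30.70322056] 33.15135523575021 [-0.19571989  1.390669    6.47438627] [-17.39832532 -54.47157939]
(array([-0.02,  3.69, -2.91]), 'turn', np.float64(-0.9), 'now', array([-17.4, -54.5]), np.float64(30.7), 'toolyang', np.float64(-10.75))
(array([-0.02,  4.99, -3.43]), 'turn', np.float64(-0.9), 'now', array([-17.4, -54.5]), np.float64(30.7), 'toolyang', np.float64(-10.75))
```

View pics/w4.png

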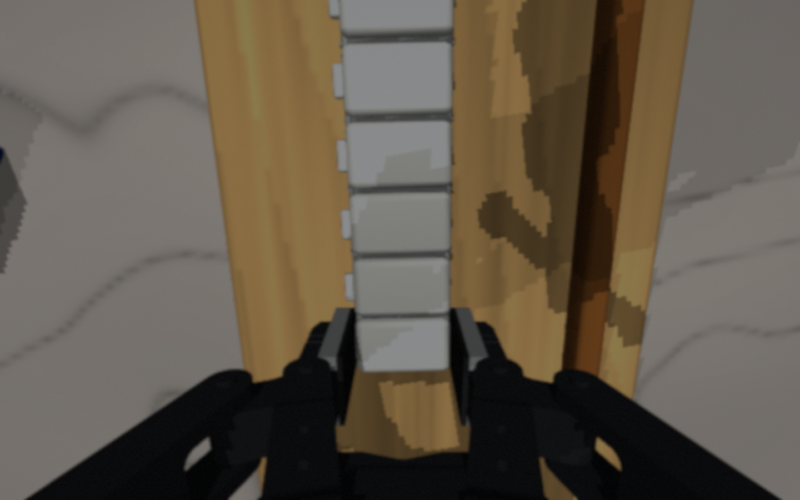

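Emit:
send_rows(commands=[[[-0.1,0.3,-0.3],0,2.5],[[-0.1,0.8,-0.6],-0.2,2.5],[[-0.1,1.2,-1],-0.4,2.5],[[-0.1,1.7,-1.3],-0.6,2.5],[[-0.1,2.1,-1.7],-0.8,2.5],[[-0.1,2.6,-2],-0.9,2.5],[[-0.1,3,-2.3],-0.9,2.5],[[-0.1,3.4,-2.6],-0.9,2.5],[[-0.1,3.7,-2.9],-0.9,2.5],[[-0.1,3.7,-2.9],-0.9,2.5]])

```text
time: 4.53
tcp_pos: [601.0, 7.5, 30.7]
ee_rot: [1.336, 1.122, -1.333]
force: [1.6, 1.6, 3.7]
grip_width: 33.0
```

```bash
python3 - <<'E'
from h import *; from cell import arm
s=arm.read_state();print(s["time"],s["tcp_pos"],s["grip_width"],s["force"],w2b(s["tcp_pos"])); 
c=arm.read_camera("wrist");np.savez("pics/w5.npz",img=c["color"],tcp_pos=s["tcp_pos"],ee_rot=s["ee_rot"])
crop(c["color"],0,0,640,400,1.25,"pics/w5.png")
print(goto(s,33,-21,30,-9.85))
E
```

```text
4.5333 [601.01039882   7.49401359  30.74940317] 32.99831221674494 [1.63338178 1.56909714 3.66611535] [ 20.66799726 -25.44541645]
(array([ 0.08,  1.23, -0.44]), 'turn', np.float64(0.02), 'now', array([ 20.7, -25.4]), np.float64(30.7), 'toolyang', np.float64(-9.83))
```

View pics/w5.png

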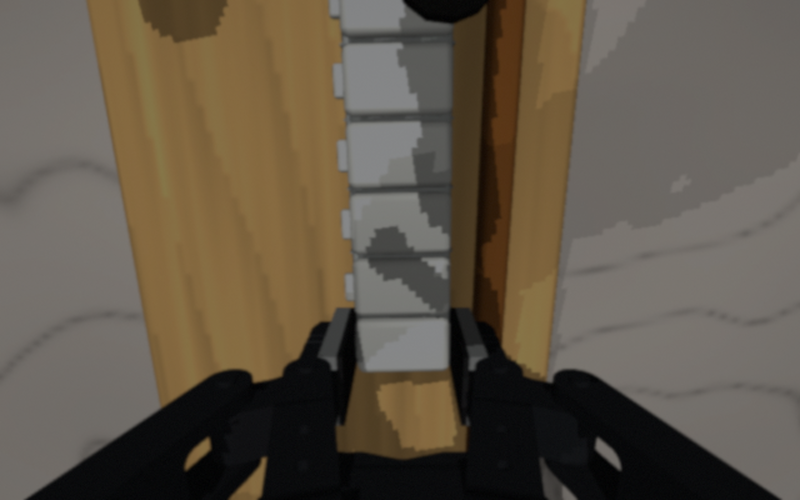

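Emit:
send_rows(commands=[[[0,0.2,-0.1],0,2.5],[[0,0.4,-0.2],0,2.5],[[0,0.6,-0.3],0,2.5],[[0,0.8,-0.4],0,2.5],[[0,1,-0.4],0,2.5],[[0,1.1,-0.4],0,2.5],[[0,1.1,-0.4],0,2.5]])

```text
time: 5.17
tcp_pos: [610.6, 9.2, 30.8]
ee_rot: [1.334, 1.124, -1.335]
force: [-2.2, 1.5, 8.0]
grip_width: 32.8
```

```bash
python3 - <<'E'
from h import *; from cell import arm
s=arm.read_state();print(s["time"],s["tcp_pos"],s["grip_width"],s["force"],w2b(s["tcp_pos"])); 
c=arm.read_camera("wrist");np.savez("pics/w6.npz",img=c["color"],tcp_pos=s["tcp_pos"],ee_rot=s["ee_rot"])
crop(c["color"],0,0,640,400,1.25,"pics/w6.png")
c=arm.read_camera("scene");crop(c["color"],250,195,400,295,5,"pics/s6.png")
E
```

```text
5.1667 [610.63567469   9.15950352  30.75224942] 32.80731046695515 [-2.17938312  1.53679261  8.02147124] [ 29.86647251 -22.1578877 ]
```

View pics/w6.png

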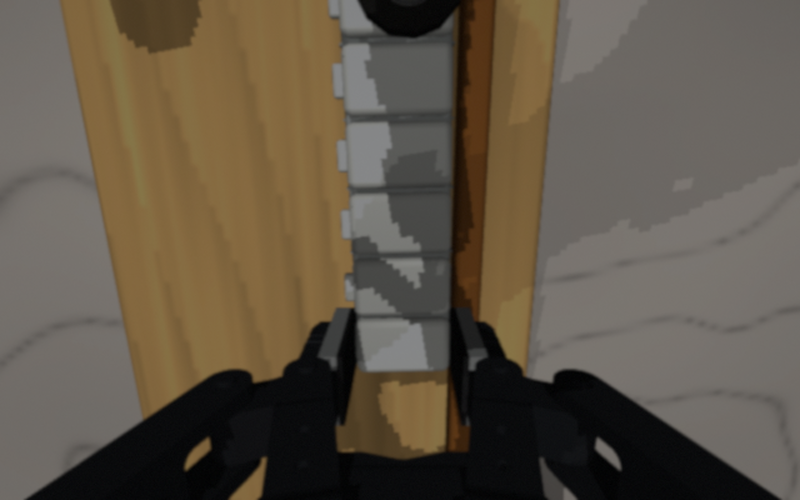

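View pics/s6.png

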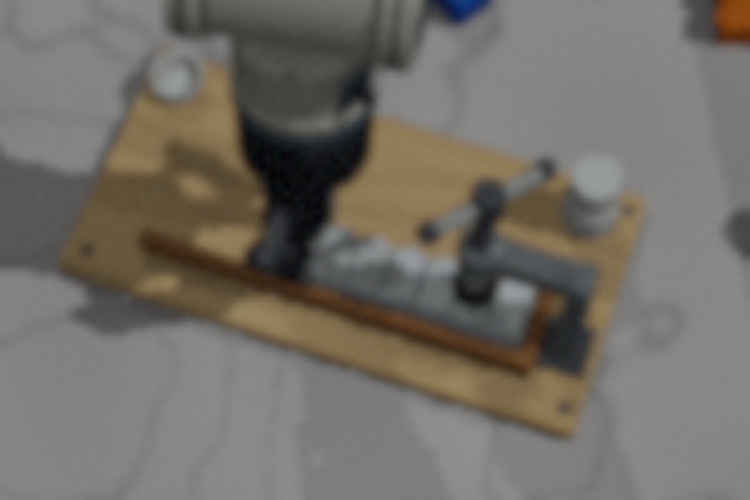

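Emit:
send_rows(commands=[[[-0.1,0.1,0],0,2.5],[[-0.1,0.2,0],0,2.5],[[-0.1,0.3,0],0,2.5],[[-0.1,0.3,0],0,2.5]])

```text
time: 5.6
tcp_pos: [612.2, 8.8, 30.9]
ee_rot: [1.333, 1.126, -1.338]
force: [-5.2, 0.7, 5.4]
grip_width: 33.6
```

```bash
python3 - <<'E'
from h import *; from cell import arm
s=arm.read_state();print(s["time"],s["tcp_pos"],s["grip_width"],s["force"],w2b(s["tcp_pos"])); 
E
```

```text
5.6 [612.18357662   8.78438405  30.85022397] 33.577424700922236 [-5.19360167  0.74675966  5.40896718] [ 31.45572825 -22.26267892]
```

Emit:
send_rows(commands=[[[0,0.05,-0.1],0,2.5],[[0,0.05,-0.2],0,2.5],[[0,0.05,-0.3],0,2.5],[[0,0.05,-0.4],0,2.5],[[0,0.05,-0.4],0,2.5]])

```text
time: 6.02
tcp_pos: [612.5, 10.8, 30.8]
ee_rot: [1.33, 1.125, -1.339]
force: [-8.3, -8.5, 7.0]
grip_width: 33.1
```

```bash
python3 - <<'E'
from h import *; from cell import arm
s=arm.read_state();print(s["time"],s["tcp_pos"],s["grip_width"],s["force"],w2b(s["tcp_pos"])); 
c=arm.read_camera("wrist");np.savez("pics/w7.npz",img=c["color"],tcp_pos=s["tcp_pos"],ee_rot=s["ee_rot"])
crop(c["color"],0,0,640,400,1.25,"pics/w7.png")
c=arm.read_camera("scene");crop(c["color"],300,220,380,280,9,"pics/s7.png")
E
```

```text
6.0167 [612.52840615  10.76998308  30.79940195] 33.11660747329131 [-8.25956114 -8.52119627  7.0131717 ] [ 31.45579948 -20.24735987]
```

View pics/w7.png

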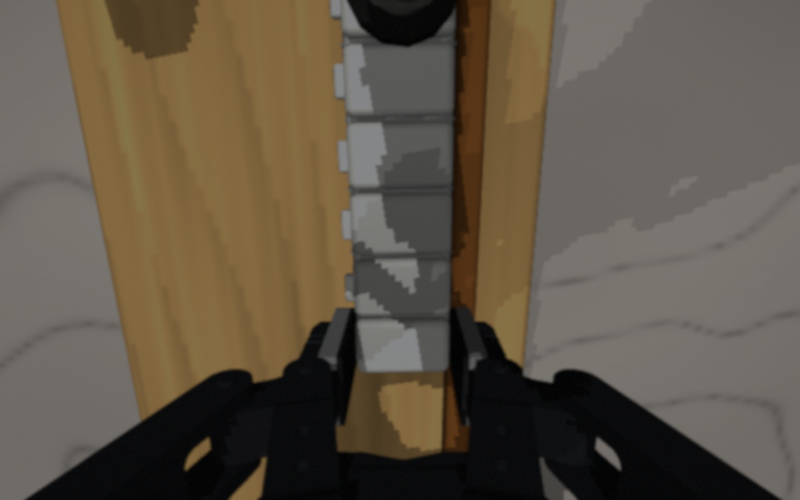

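View pics/s7.png

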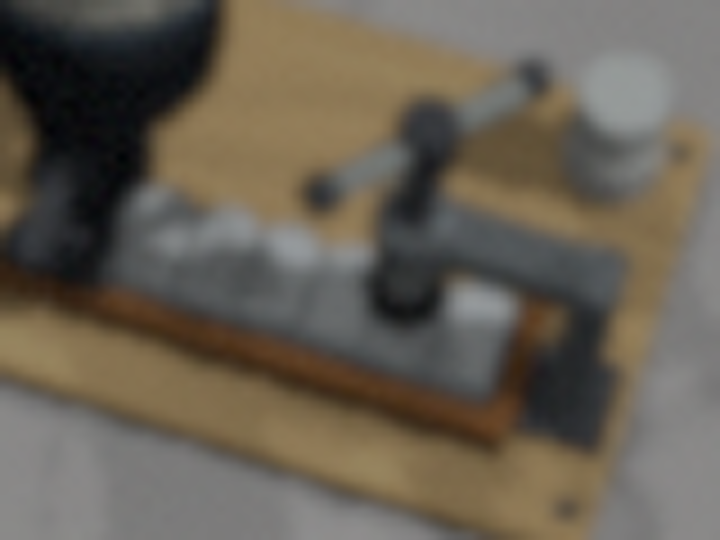

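Emit:
send_rows(commands=[[[0,0,0],0,4.5],[[0,0,0],0,5.5],[[0,0,0.1],0,6],[[-1,0,0.3],0,6],[[-4,0,1],0,6],[[-8,0,2],0,6],[[-12,0,3],0,6],[[-16,0,4],0,6],[[-20,0,4],0,6],[[-20,0,4],0,6]])

```text
time: 6.95
tcp_pos: [612.9, -27.8, 241.0]
ee_rot: [1.342, 1.112, -1.324]
force: [2.1, 0.2, 0.3]
grip_width: 60.2
```

```bash
python3 - <<'E'
from h import *; from cell import arm
s=arm.read_state();print(s["time"],s["tcp_pos"],s["grip_width"],s["force"],w2b(s["tcp_pos"]),s["joint_positions"].round(2)); 
c=arm.read_camera("wrist");np.savez("pics/w8.npz",img=c["color"],tcp_pos=s["tcp_pos"],ee_rot=s["ee_rot"])
crop(c["color"],0,0,640,400,1.25,"pics/w8.png")
c=arm.read_camera("scene");crop(c["color"],300,220,380,280,9,"pics/s8.png")
E
```

```text
6.95 [612.91581563 -27.8458445  241.04775748] 60.181160158140415 [2.08110933 0.17266602 0.3325534 ] [ 38.44348324 -58.22767716] [-0.06  0.39  1.66  0.    1.08  0.11]
```

View pics/w8.png

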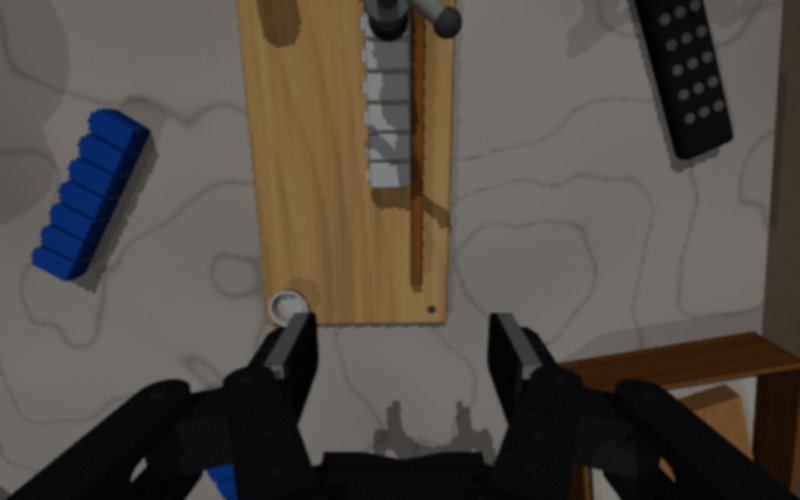

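View pics/s8.png

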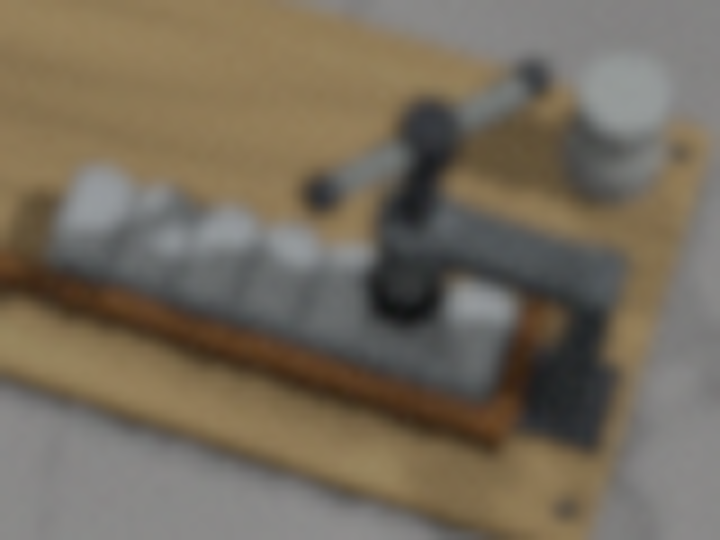

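```bash
python3 - <<'E'
from h import *; from cell import arm
s=arm.read_state()
print(goto(s,-87,55,50,-9.85), b2w(-87,55))
c=arm.read_camera("wrist")
print(w2b(onz(c,[(370/1.25,187/1.25),(411/1.25,187/1.25)],38,s)))
s2=dict(s); M=R.from_rotvec(s["ee_rot"]).as_matrix(); s2["tcp_pos"]=np.r_[b2w(-87,55),50]
for z in (38,48,56,92,158): print(z,proj(c,[np.r_[b2w(33,85),z]],s2))
E
```

```text
(array([ 18.38, -12.32, -11.3 ]), 'turn', np.float64(-0.02), 'now', array([ 35.1, -58.2]), np.float64(234.4), 'toolyang', np.float64(-9.87)) [508.69128316 105.17227905]
[[ 11.84493022 -31.82691881]
 [ 43.85574609 -31.85696669]]
38 [[579.78332142 194.50190735]]
48 [[596.44708156 200.44195627]]
56 [[611.39080459 205.77097001]]
92 [[704.81181335 239.13094222]]
158 [[1236.14813166  430.53169798]]
```

Emit:
send_rows(commands=[[[2.5,-2,-1.6],0,6],[[5.5,-4,-3.5],0,6],[[8,-6,-5],0,6],[[11,-8,-7],0,6],[[13.5,-9.6,-9],0,6],[[16,-10.8,-10.3],0,6],[[18.4,-10.8,-11.3],0,6],[[18.4,-10.8,-11.3],0,6],[[18.4,-10.8,-11.3],0,6],[[18.4,-10.8,-11.3],0,6]])

```text
time: 7.93
tcp_pos: [521.3, 102.5, 47.5]
ee_rot: [1.334, 1.123, -1.335]
force: [-0.4, -0.7, 0.5]
grip_width: 60.3
```

```bash
cat > shot.py <<'E'
import sys
from h import *; from cell import arm
n=sys.argv[1]
s=arm.read_state();print(s["time"],s["tcp_pos"].round(1),round(s["grip_width"],1),s["force"].round(1),"board",w2b(s["tcp_pos"]).round(1),s["joint_positions"].round(2),"v",abs(s["qvel"]).max().round(3))
c=arm.read_camera("wrist");np.savez(f"pics/{n}.npz",img=c["color"],tcp_pos=s["tcp_pos"],ee_rot=s["ee_rot"])
crop(c["color"],0,0,640,400,1.25,f"pics/{n}.png")
E
python3 shot.py w9
```

```text
7.9333 [521.3 102.5  47.5] 60.3 [-0.4 -0.7  0.5] board [-74.1  54.5] [ 0.17  0.58  1.93 -0.    0.64  0.34] v 0.027
```

View pics/w9.png

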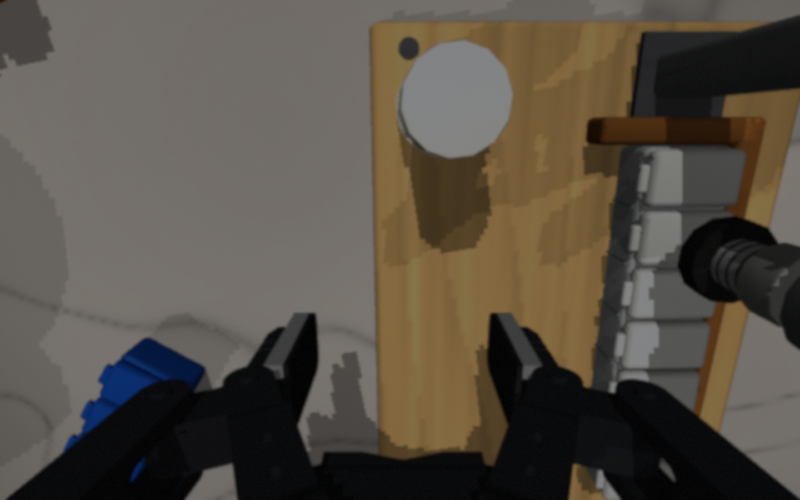

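```bash
python3 - <<'E'
from h import *
d=np.load("pics/w9.npz"); img=d["img"]
g=cv2.convertScaleAbs(img,alpha=1.8,beta=20)
crop(g,470,100,640,250,4.5,"pics/c9.png")
E
```

```text
(no output)
```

View pics/c9.png

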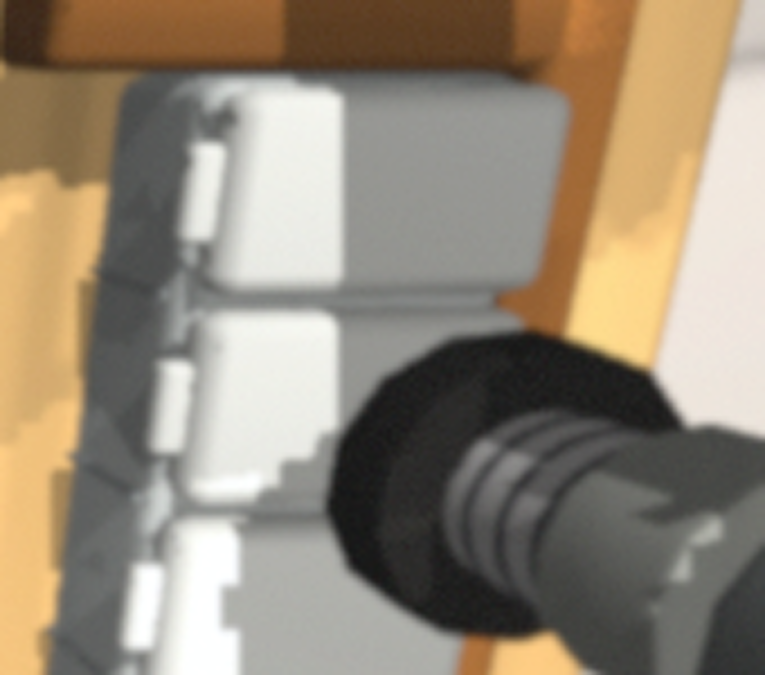

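```bash
cat >> h.py <<'E'
def load(n):
    d=np.load(f"pics/{n}.npz"); return d["img"],{k:d[k] for k in("tcp_pos","ee_rot")}
def cyl(c,s,zb,r=14,h=8,ax=(33,85)):
    t=np.linspace(0,2*np.pi,72); P=[]
    for z in(zb,zb+h):
        P+= [np.r_[b2w(ax[0]+r*np.cos(a),ax[1]+r*np.sin(a)),z] for a in t]
    u=proj(c,P,s); return dict(left=u[:,0].min(),right=u[:,0].max(),top=u[:,1].min(),bot=u[:,1].max())
E
python3 - <<'E'
from h import *; from cell import arm
c=arm.read_camera("wrist"); img,s=load("w9")
for p in [(50,120,38),(16,120,38),(16,120,12),(50,120,28),(0,120,28),(-85,165,12)]: print(p,proj(c,[np.r_[b2w(*p[:2]),p[2]]],s).round(1))
for z in range(38,60,2): print(z,{k:round(float(v),1) for k,v in cyl(c,s,z).items()})
E
```

```text
(50, 120, 38) [[612.4 115.8]]
(16, 120, 38) [[532.7 115.7]]
(16, 120, 12) [[501.9 113.6]]
(50, 120, 28) [[594.5 114.9]]
(0, 120, 28) [[484.4 114.7]]
(-85, 165, 12) [[296.6  12.5]]
38 {'left': 525.8, 'right': 602.3, 'top': 164.7, 'bot': 230.7}
40 {'left': 528.3, 'right': 606.0, 'top': 165.5, 'bot': 232.3}
42 {'left': 530.9, 'right': 609.8, 'top': 166.4, 'bot': 234.0}
44 {'left': 533.6, 'right': 613.7, 'top': 167.2, 'bot': 235.8}
46 {'left': 536.3, 'right': 617.7, 'top': 168.1, 'bot': 237.5}
48 {'left': 539.1, 'right': 621.8, 'top': 169.0, 'bot': 239.4}
50 {'left': 542.0, 'right': 626.0, 'top': 169.9, 'bot': 241.3}
52 {'left': 544.9, 'right': 630.4, 'top': 170.9, 'bot': 243.2}
54 {'left': 548.0, 'right': 634.9, 'top': 171.8, 'bot': 245.2}
56 {'left': 551.1, 'right': 639.5, 'top': 172.8, 'bot': 247.2}
58 {'left': 554.3, 'right': 644.2, 'top': 173.9, 'bot': 249.3}
```

```bash
python3 - <<'E'
from h import *
img,s=load("w9")
g=cv2.convertScaleAbs(img,alpha=1.6,beta=20)
crop(g,280,0,460,130,4.4,"pics/c9a.png"); crop(g,450,0,640,140,4.2,"pics/c9b.png"); crop(g,270,230,640,400,2.1,"pics/c9c.png")
E
```

```text
(no output)
```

View pics/c9b.png

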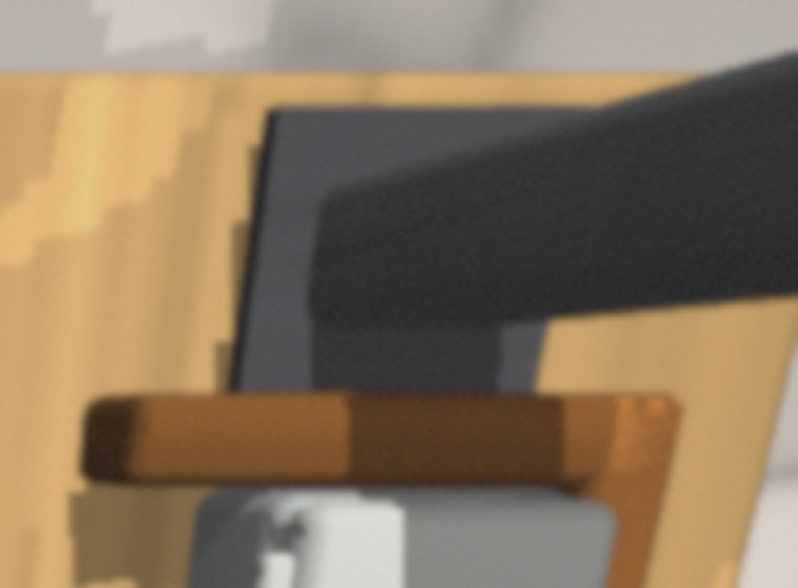

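View pics/c9a.png

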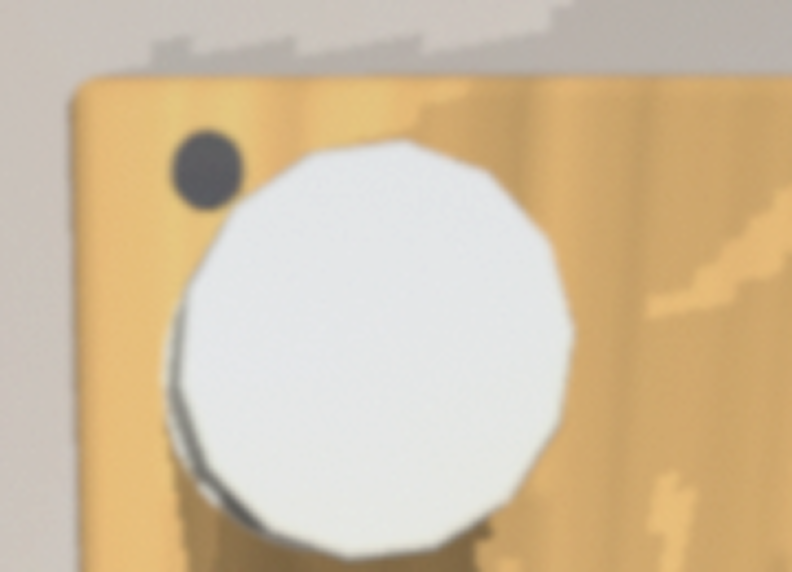

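View pics/c9c.png

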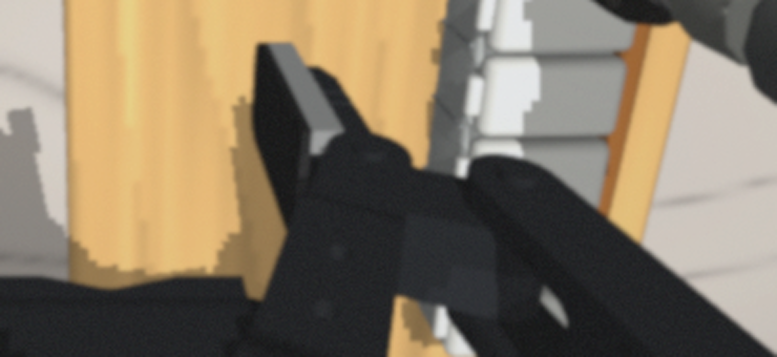

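```bash
python3 - <<'E'
from h import *; from cell import arm
c=arm.read_camera("wrist"); img,s=load("w9")
pts=[((-85,165,12),(295.9,17)),((85,165,12),(652,17)),((0,120,28),(481,113.5)),((0,130,28),(481.5,94)),((0,120,12),(469.5,113)),((60,130,28),(612.4,95)),((50,120,38),(596.4,119)),((16,120,38),(521,119.5)),((16,120,12),(496,116)),((50,98,38),(586,166)),((-85,0,12),(302.5,349))]
for P,u in pts: print(P,u,proj(c,[np.r_[b2w(*P[:2]),P[2]]],s)[0].round(1))
use=[i for i in range(len(pts)) if i not in (6,7,8,9)]
O=np.array([pts[i][0] for i in use],float);U=np.array([pts[i][1] for i in use])
k=np.array([c["k1"],0,0,0,0])
ok,rv,tv=cv2.solvePnP(O,U,c["intrinsics"],k)
Rm=cv2.Rodrigues(rv)[0]; print("cam board",(-Rm.T@tv).ravel(), "nominal",w2b(Rt(c,s)[1]),Rt(c,s)[1][2])
q=cv2.projectPoints(np.array([p[0] for p in pts],float),rv,tv,c["intrinsics"],k)[0][:,0]
for (P,u),v in zip(pts,q): print(P,u,v.round(1))
np.savez("pics/pnp9.npz",rv=rv,tv=tv)
t=np.linspace(0,6.28,72)
for zb in range(38,60,2):
    C=np.array([(33+14*np.cos(a),85+14*np.sin(a),z) for z in(zb,zb+8) for a in t]); u=cv2.projectPoints(C,rv,tv,c["intrinsics"],k)[0][:,0]
    print(zb,u.min(0).round(1),u.max(0).round(1))
E
```

```text
(-85, 165, 12) (295.9, 17) [296.6  12.5]
(85, 165, 12) (652, 17) [664.6  13.6]
(0, 120, 28) (481, 113.5) [484.4 114.7]
(0, 130, 28) (481.5, 94) [487.3  91.5]
(0, 120, 12) (469.5, 113) [469.8 113.5]
(60, 130, 28) (612.4, 95) [621.7  91.8]
(50, 120, 38) (596.4, 119) [612.4 115.8]
(16, 120, 38) (521, 119.5) [532.7 115.7]
(16, 120, 12) (496, 116) [501.9 113.6]
(50, 98, 38) (586, 166) [600.8 167. ]
(-85, 0, 12) (302.5, 349) [302.2 322.3]
cam board [-76.68478888 109.20540693 184.01302242] nominal [-73.50132045 125.60529762] 188.1060749249594
(-85, 165, 12) (295.9, 17) [292.3  19.6]
(85, 165, 12) (652, 17) [648.4  19.4]
(0, 120, 28) (481, 113.5) [483.4 114.9]
(0, 130, 28) (481.5, 94) [485.   91.7]
(0, 120, 12) (469.5, 113) [467.5 117.4]
(60, 130, 28) (612.4, 95) [617.   90.9]
(50, 120, 38) (596.4, 119) [611.4 112.2]
(16, 120, 38) (521, 119.5) [532.7 112.8]
(16, 120, 12) (496, 116) [499.5 117.1]
(50, 98, 38) (586, 166) [604.8 164.4]
(-85, 0, 12) (302.5, 349) [300.2 344.6]
38 [531.8 162.6] [610.  230.2]
40 [534.7 162.9] [614.2 231.5]
42 [537.7 163.1] [618.4 232.7]
44 [540.8 163.4] [622.8 234. ]
46 [543.9 163.8] [627.3 235.3]
48 [547.1 164.1] [631.9 236.7]
50 [550.4 164.4] [636.7 238.1]
52 [553.9 164.7] [641.6 239.5]
54 [557.4 165.1] [646.7 241. ]
56 [561.  165.4] [651.9 242.5]
58 [564.7 165.8] [657.3 244.1]
```

```bash
cat > pnp.py <<'E'
from h import *; from cell import arm
from scipy.optimize import least_squares
c=arm.read_camera("wrist"); K=c["intrinsics"]; kk=np.array([c["k1"],0,0,0,0])
def P(x,O): return cv2.projectPoints(np.array(O,float),x[:3],x[3:6],K,kk)[0][:,0]
def solve(s,pts,lines,lock=None):
    Rm,p=Rt(c,s); Rb=np.array([[*EX,0],[*EY,0],[0,0,1]]) # world->board
    F=np.diag([1,-1,-1.]); Rc=F@Rm.T@Rb.T; pb=Rb@(p-np.r_[BC,0]); x0=np.r_[cv2.Rodrigues(Rc)[0].ravel(),-Rc@pb]
    def res(x):
        r=[(P(x,[a for a,_ in pts])-[b for _,b in pts]).ravel()]
        for i,(axis,fx,u) in enumerate(lines): # fixed two coords, free y
            o=(fx[0],x[6+i],fx[1]); r.append((P(x,[o])[0]-u))
        r.append((x[:3]-x0[:3])/0.02*1.0); r.append((x[3:6]-x0[3:])/5.0)
        return np.concatenate(r)
    y0=[50.0]*len(lines)
    f=least_squares(res,np.r_[x0,y0],loss="soft_l1",f_scale=2)
    x=f.x; Rm2=cv2.Rodrigues(x[:3])[0]
    print("cam",(-Rm2.T@x[3:6]).round(1),"nominal",pb.round(1),"drot deg",np.degrees(cv2.Rodrigues(Rm2@Rc.T)[0].ravel()).round(2))
    for a,b in pts: print(a,b,P(x,[a])[0].round(1))
    print("line res",f.fun[2*len(pts):2*len(pts)+2*len(lines)].round(1))
    return x[:6]
def cylp(x,zb,r=14,h=8):
    t=np.linspace(0,6.28,72)
    u=P(x,[(33+r*np.cos(a),85+r*np.sin(a),z) for z in(zb,zb+h) for a in t]); return np.r_[u.min(0),u.max(0)]
E
cat > p9.py <<'E'
from pnp import *
img,s=load("w9")
pts=[((-85,165,12),(295.9,17)),((85,165,12),(652,17)),((0,120,28),(481,114)),((0,130,28),(481.5,94)),((0,120,12),(469.5,114)),((60,130,28),(612.4,95))]
lines=[("",(85,12),(639.8,71.4)),("",(85,12),(598.6,249)),("",(85,12),(574.8,344.3)),("",(-85,12),(302.5,349)),("",(-85,12),(300,200)),("",(60,28),(574.8,244.3)),("",(60,28),(560.5,320.5))]
x=solve(s,pts,lines)
for q,u in [((50,120,38),(596.4,119)),((16,120,38),(521,119.5)),((16,120,12),(496,116)),((50,98,38),(586,166))]: print(q,u,P(x,[q])[0].round(1))
for z in range(38,60,2): print(z,cylp(x,z).round(1))
E
python3 p9.py
```

```text
cam [-75.  126.4 192.1] nominal [-73.5 125.6 188.1] drot deg [ 0.02 -0.51 -0.21]
(-85, 165, 12) (295.9, 17) [296.6  16.3]
(85, 165, 12) (652, 17) [652.7  17.7]
(0, 120, 28) (481, 114) [479.4 115.8]
(0, 130, 28) (481.5, 94) [482.2  93.3]
(0, 120, 12) (469.5, 114) [465.3 114.5]
(60, 130, 28) (612.4, 95) [611.7  93.5]
line res [ 0.2  0.  -1.1 -0.2 -0.4 -0.1  0.4 -0.   0.1 -0.   3.3  0.4  0.6  0.1]
(50, 120, 38) (596.4, 119) [602.6 116.7]
(16, 120, 38) (521, 119.5) [526.  116.7]
(16, 120, 12) (496, 116) [496.5 114.5]
(50, 98, 38) (586, 166) [591.8 166.2]
38 [519.7 164.1 593.2 228. ]
40 [522.1 164.9 596.7 229.6]
42 [524.6 165.7 600.3 231.2]
44 [527.2 166.5 604.  232.8]
46 [529.8 167.3 607.7 234.5]
48 [532.5 168.2 611.6 236.2]
50 [535.2 169.1 615.6 238. ]
52 [538.  170.  619.7 239.8]
54 [540.9 170.9 623.9 241.7]
56 [543.9 171.9 628.2 243.6]
58 [546.9 172.9 632.7 245.6]
```

```bash
python3 - <<'E'
from h import *; from cell import arm
s=arm.read_state(); print(goto(s,32,85,250,41))
E
```

```text
(array([-20.12,  10.56,  -3.08]), 'turn', np.float64(-50.91), 'now', array([-73.2,  54.5]), np.float64(48.6), 'toolyang', np.float64(-9.91))
```

Emit:
send_rows(commands=[[[-3.5,0,0],0,6],[[-7,0,0],-6,6],[[-10.5,0,0],-12,6],[[-14,0,0],-18,6],[[-17.5,2,-0.6],-24,6],[[-20.1,4,-1.2],-30,6],[[-20.1,6,-1.8],-36,6],[[-20.1,8,-2.4],-42,6],[[-20.1,10.5,-3.1],-48,6],[[-20.1,10.6,-3.1],-51,6]])

```text
time: 8.97
tcp_pos: [634.9, 115.0, 250.1]
ee_rot: [0.664, 1.463, -0.66]
force: [-0.9, 0.4, 0.2]
grip_width: 59.9
```

Emit:
send_rows(commands=[[[0,0,0],0,5],[[0,0,0],0,5],[[0,0,0],0,5]])

```text
time: 9.22
tcp_pos: [630.2, 114.8, 248.6]
ee_rot: [0.668, 1.466, -0.668]
force: [-0.5, -0.7, -0.5]
grip_width: 49.8
```

```bash
python3 shot.py w10
```

```text
9.2167 [630.2 114.8 248.6] 49.8 [-0.5 -0.7 -0.5] board [31.1 85.3] [ 0.16  0.43  1.58  0.    1.13 -0.55] v 0.005
```

View pics/w10.png

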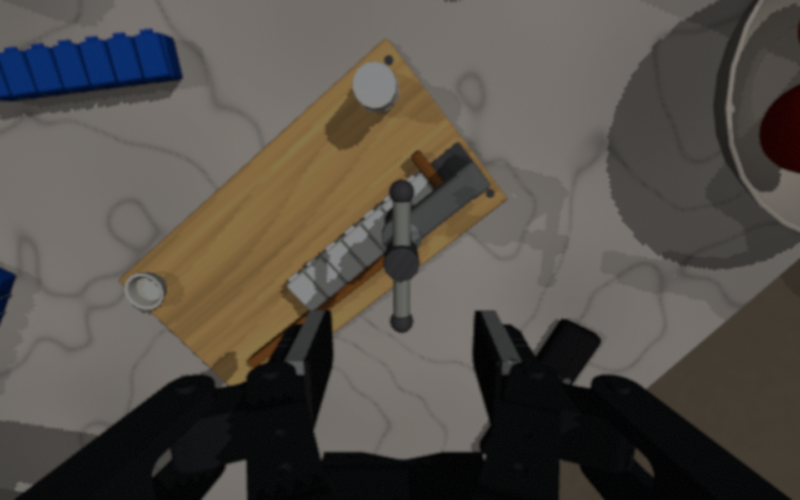

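```bash
python3 - <<'E'
from h import *; from cell import arm
c=arm.read_camera("wrist"); img,s=load("w10")
hsv=cv2.cvtColor(img,cv2.COLOR_RGB2HSV)
crop(img,280,120,370,290,3.5,"pics/c10.png")
M=R.from_rotvec(s["ee_rot"]).as_matrix()
u=[(401/1.25,190/1.25),(401/1.25,322/1.25)]
for z in(145,150,155,160,165,170):
    W=onz(c,u,z,s); m=W.mean(0); print(z,np.linalg.norm(W[1]-W[0]).round(1),w2b(m).round(1),(M.T@(m-s["tcp_pos"])).round(1), np.degrees(np.arctan2(*(w2b(W)[1]-w2b(W)[0])[::-1])).round(1))
# triangulate balls with w1
_,s1=load("w1")
for a,b in(((384/1.25,77/1.25),u[0]),((499/1.25,187/1.25),u[1])): 
    p=tri([ray(c,[a],s1),ray(c,[b],s)]); print("tri",p,w2b(p))
E
```

```text
145 81.9 [34.9 82.3] [1.036e+02 1.000e-01 4.800e+00] -39.2
150 80.2 [33.7 83.2] [98.6  0.1  3.3] -39.2
155 78.5 [32.5 84.2] [93.6  0.1  1.7] -39.2
160 76.8 [31.3 85.2] [88.6  0.1  0.2] -39.2
165 75.2 [30.1 86.2] [83.6  0.1 -1.3] -39.2
170 73.5 [28.9 87.2] [78.6  0.1 -2.9] -39.2
tri [606.03004683 142.71302603 150.85829423] [  2.48182    108.63903883]
tri [656.51456706  84.54337023 156.84261673] [62.17319336 59.96321746]
```

View pics/c10.png

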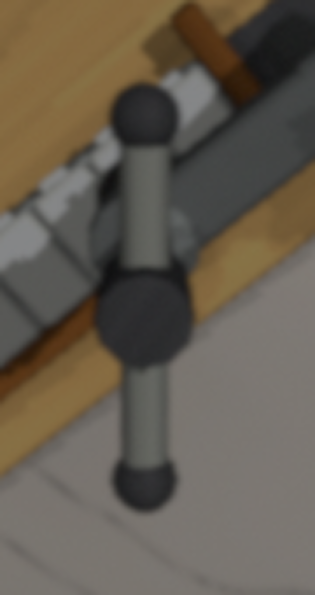

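Emit:
send_rows(commands=[[[3,0,0.1],0,5],[[6,0,0.1],0,5],[[8.5,0,0.1],0,5],[[9.9,0,0.1],0,5],[[9.9,0,0.1],0,3],[[9.9,0,0.1],0,1.5],[[9.9,0,0.1],0,1.5],[[9.9,0,0.1],0,1.5],[[9.9,0,0.1],0,1.5]], squeeze=60)

```text
time: 10.07
tcp_pos: [630.5, 113.6, 150.2]
ee_rot: [0.665, 1.467, -0.668]
force: [-3.7, -3.5, -4.4]
grip_width: 17.9
```

```bash
python3 shot.py w11
```

```text
10.0667 [630.5 113.6 150.2] 17.9 [-3.7 -3.5 -4.4] board [31.6 84.2] [ 0.16  0.54  1.65 -0.    0.96 -0.56] v 0.002
```

View pics/w11.png

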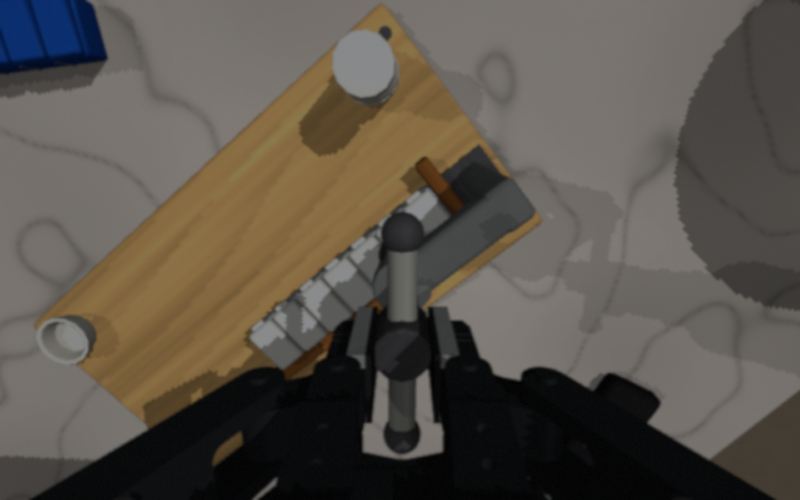

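Emit:
send_rows(commands=[[[0.04,-0.1,0],7,1.5],[[0.08,-0.1,0],14,1.5],[[0.12,-0.1,0],21,1.5],[[0.16,-0.1,0],28,1.5],[[0.2,-0.1,0],35,1.5],[[0.23,-0.1,0],42,1.5],[[0.27,-0.1,0],49,1.5],[[0.31,-0.1,0],56,1.5],[[0.35,-0.1,0],63,1.5],[[0.39,-0.1,0],70,1.5]])

```text
time: 10.95
tcp_pos: [630.2, 113.5, 146.4]
ee_rot: [1.573, 0.923, -1.575]
force: [-3.1, -1.6, -4.4]
grip_width: 18.0
```

```bash
python3 shot.py w12
```

```text
10.95 [630.2 113.5 146.4] 18.0 [-3.1 -1.6 -4.4] board [31.3 84. ] [ 0.16  0.55  1.65 -0.    0.95  0.67] v 1.455
```

View pics/w12.png

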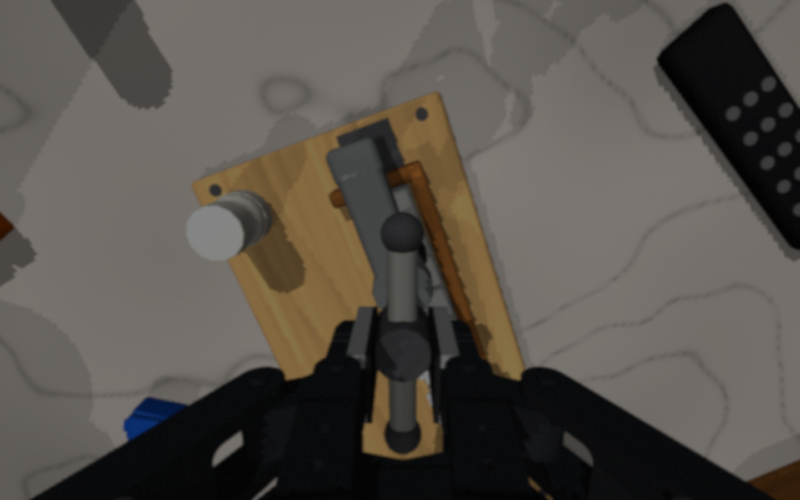

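Emit:
send_rows(commands=[[[0.04,0,0],7,1.5],[[0.08,0,0],14,1.5],[[0.12,0,0],21,1.5],[[0.16,0,0],28,1.5],[[0.2,0,0],35,1.5],[[0.23,0,0],42,1.5],[[0.27,0,0],49,1.5],[[0.31,0,0],56,1.5],[[0.35,0,0],63,1.5],[[0.39,0,0],70,1.5]])

```text
time: 11.83
tcp_pos: [630.1, 113.7, 142.5]
ee_rot: [-2.138, 0.169, 2.141]
force: [-4.3, -0.2, -3.0]
grip_width: 18.2
```

Emit:
send_rows(commands=[[[0.04,0,0],7,1.5],[[0.08,0,0],14,1.5],[[0.12,0,0],21,1.5],[[0.16,0,0],28,1.5],[[0.16,0,0],28,1.5],[[0.16,0,0],28,1.5]])

```text
time: 12.33
tcp_pos: [630.2, 113.8, 140.8]
ee_rot: [-1.854, 0.613, 1.856]
force: [-7.5, -0.2, 1.6]
grip_width: 18.2
```

```bash
python3 shot.py w13
```

```text
12.3333 [630.2 113.8 140.8] 18.2 [-7.5 -0.2  1.6] board [31.2 84.3] [0.16 0.55 1.65 0.   0.94 2.37] v 0.023
```

View pics/w13.png

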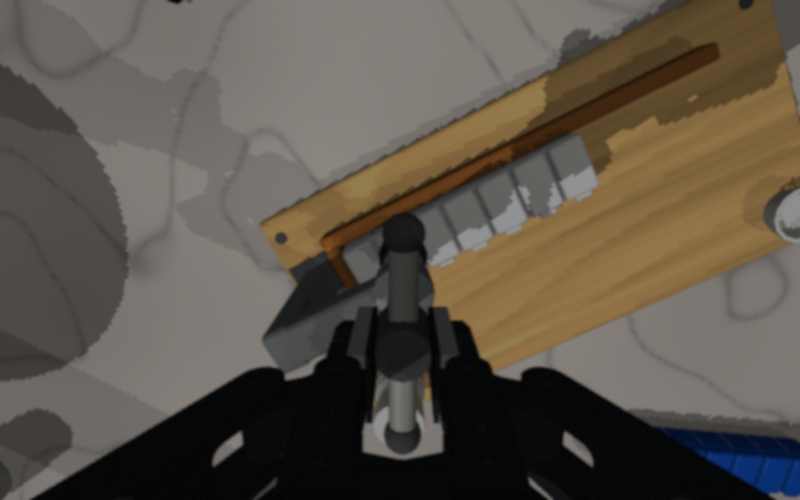

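Emit:
send_rows(commands=[[[0,0,0],0,4],[[0,0,0],0,5],[[-1,0,0],0,5],[[-3,0,0],-4,5],[[-5,0,0],-11,5],[[-5,0,0],-18,5],[[-5,0,0],-25,5],[[-5,0,0],-32,5],[[-5,0,0],-39,5],[[-5,0,0],-46,5]])

```text
time: 13.22
tcp_pos: [631.9, 113.9, 191.6]
ee_rot: [2.137, 0.179, -2.131]
force: [-0.2, 0.3, -0.4]
grip_width: 49.9
```

Emit:
send_rows(commands=[[[0,0,0],-7,5],[[0,0,0],-14,5],[[0,0,0],-21,5],[[0,0,0],-28,5],[[0,0,0],-35,5],[[0,0,0],-42,5],[[0,0,0],-49,5],[[0,0,0],-56,5],[[0,0,0],-63,5],[[0,0,0],-70,5]])

```text
time: 14.05
tcp_pos: [631.9, 113.9, 191.5]
ee_rot: [1.343, 1.116, -1.339]
force: [-0.5, 0.2, -0.6]
grip_width: 49.9
```

Emit:
send_rows(commands=[[[0,0,0],-7,5],[[0,0,0],-14,5],[[0,0,0],-21,5],[[0,0,0],-28,5],[[0,0,0],-35,5],[[0,0,0],-42,5],[[0,0,0],-49,5],[[0,0,0],-56,5],[[0,0,0],-63,5],[[0,0,0],-64,5]])

```text
time: 14.88
tcp_pos: [631.8, 113.9, 191.4]
ee_rot: [0.5, 1.51, -0.498]
force: [0.6, 0.5, -0.6]
grip_width: 50.1
```

```bash
python3 shot.py w14; python3 - <<'E'
from h import *
for n in("w11","w13","w14"):
    _,s=load(n); M=R.from_rotvec(s["ee_rot"]).as_matrix(); print(n,np.degrees(np.arctan2(M[1,1],M[0,1])),M[:,0].round(3),goto(s,31.3,84.2,141)[0])
E
```

```text
14.8833 [631.8 113.9 191.4] 50.1 [ 0.6  0.5 -0.6] board [32.8 84.7] [ 0.16  0.49  1.62 -0.    1.03 -0.77] v 0.024
w11 41.13437129854864 [-0.002 -0.001 -1.   ] [ 0.92 -0.01 -0.02]
w13 -126.55570880862281 [-0.001  0.    -1.   ] [-0.02  0.01 -0.01]
w14 53.504030412650536 [ 0.003  0.    -1.   ] [ 5.04 -0.12 -0.12]
```

View pics/w14.png

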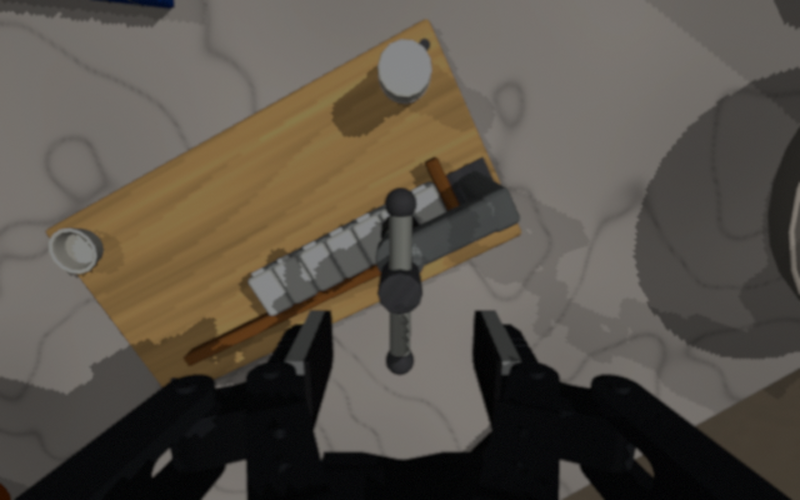

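Emit:
send_rows(commands=[[[3,-0.1,-0.1],0,5],[[5,-0.1,-0.1],0,4],[[5,-0.1,-0.1],0,2.5],[[5,-0.1,-0.1],0,1.5],[[5,-0.1,-0.1],0,1.5],[[5,-0.1,-0.1],0,1.5],[[5,-0.1,-0.1],0,1.5]])

```text
time: 15.52
tcp_pos: [629.1, 114.3, 139.4]
ee_rot: [0.505, 1.512, -0.504]
force: [3.3, 5.3, -17.2]
grip_width: 17.6
```

Emit:
send_rows(commands=[[[0.04,0,0],7,1.5],[[0.08,0,0],14,1.5],[[0.12,0,0],21,1.5],[[0.16,0,0],28,1.5],[[0.2,0,0],35,1.5],[[0.23,0,0],42,1.5],[[0.27,0,0],49,1.5],[[0.31,0,0],56,1.5],[[0.35,0,0],63,1.5],[[0.39,0,0],70,1.5]])

```text
time: 16.35
tcp_pos: [630.4, 114.8, 135.6]
ee_rot: [1.43, 1.051, -1.425]
force: [7.9, 5.5, -19.9]
grip_width: 18.0
```

```bash
python3 shot.py w15
```

```text
16.35 [630.4 114.8 135.6] 18.0 [  7.9   5.5 -19.9] board [31.3 85.3] [0.16 0.56 1.66 0.   0.92 0.46] v 1.456
```

View pics/w15.png

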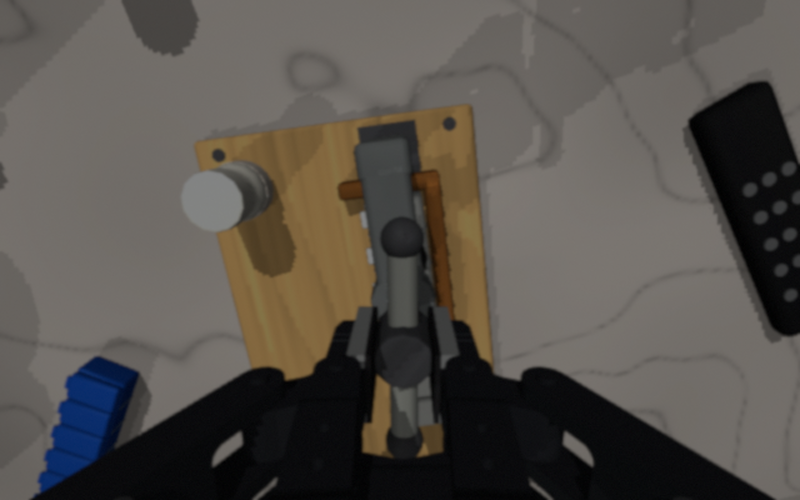

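Emit:
send_rows(commands=[[[0.1,0,0],7,1.5],[[0.15,-0.1,0],14,1.5],[[0.2,-0.1,0],21,1.5],[[0.25,-0.1,0],28,1.5],[[0.3,-0.1,0],35,1.5],[[0.34,-0.1,0],42,1.5],[[0.38,-0.1,0],49,1.5],[[0.41,-0.1,0],56,1.5],[[0.45,-0.1,0],63,1.5],[[0.49,-0.1,0],70,1.5]])

```text
time: 17.23
tcp_pos: [631.3, 113.8, 131.7]
ee_rot: [2.204, 0.053, -2.191]
force: [10.4, -1.2, -16.7]
grip_width: 18.0
```

Emit:
send_rows(commands=[[[0.04,0,0],7,1.5],[[0.08,0,0],14,1.5],[[0.12,0,0],21,1.5],[[0.16,0,0],28,1.5],[[0.19,0,0],34,1.5],[[0.19,0,0],34,1.5],[[0.19,0,0],34,1.5]])

```text
time: 17.82
tcp_pos: [631.2, 113.1, 129.8]
ee_rot: [-1.922, 0.53, 1.911]
force: [9.2, -3.8, -16.5]
grip_width: 17.8
```

```bash
python3 shot.py w16; python3 - <<'E'
from h import *
for n in("w14","w16"):
    _,s=load(n); M=R.from_rotvec(s["ee_rot"]).as_matrix(); print(n,np.degrees(np.arctan2(M[1,1],M[0,1])))
E
```

```text
17.8167 [631.2 113.1 129.8] 17.8 [  9.2  -3.8 -16.5] board [32.3 83.8] [ 0.16  0.57  1.66 -0.    0.91  2.27] v 0.015
w14 53.504030412650536
w16 -120.95944057425712
```

View pics/w16.png

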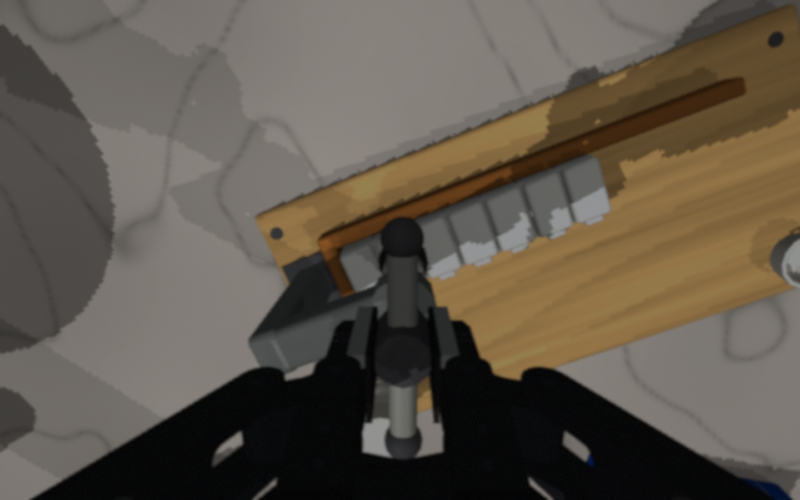

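Emit:
send_rows(commands=[[[0,0,0],0,4],[[0,0,0],0,5],[[-1,0,0],0,5],[[-4,0,0],-4,5],[[-7,0,0],-11,5],[[-7,0,0],-18,5],[[-7,0,0],-25,5],[[-7,0,0],-32,5],[[-7,0,0],-39,5],[[-7,0,0],-46,5]])

```text
time: 18.7
tcp_pos: [628.9, 114.1, 201.5]
ee_rot: [2.08, 0.282, -2.075]
force: [0.1, -0.1, -0.3]
grip_width: 50.0
```

Emit:
send_rows(commands=[[[0,0,0],-7,6],[[0,0,0],-14,6],[[0,0,0],-21,6],[[0,0,0],-28,6],[[0,0,0],-35,6],[[0,0,0],-42,6],[[0,0,0],-49,6],[[0,0,0],-56,6],[[0,0,0],-63,6],[[0,0,0],-65,6]])

```text
time: 19.53
tcp_pos: [628.9, 114.1, 201.4]
ee_rot: [1.332, 1.125, -1.329]
force: [-0.1, -0.2, -0.9]
grip_width: 59.7
```

```bash
python3 shot.py w17; python3 - <<'E'
from h import *
_,s=load("w17"); print(goto(s,-73.5,54.5,48,-9.88)); _,s=load("w9"); print(s)
E
```

```text
19.5333 [628.9 114.1 201.4] 59.7 [-0.1 -0.2 -0.9] board [29.9 84.4] [0.16 0.48 1.62 0.   1.04 0.33] v 0.297
(array([ 15.31, -10.39,   2.94]), 'turn', np.float64(0.37), 'now', array([29.9, 84.4]), np.float64(201.4), 'toolyang', np.float64(-9.51))
{'tcp_pos': array([521.32955564, 102.4625692 ,  47.48121161]), 'ee_rot': array([ 1.33429968,  1.12310189, -1.33517447])}
```

View pics/w17.png

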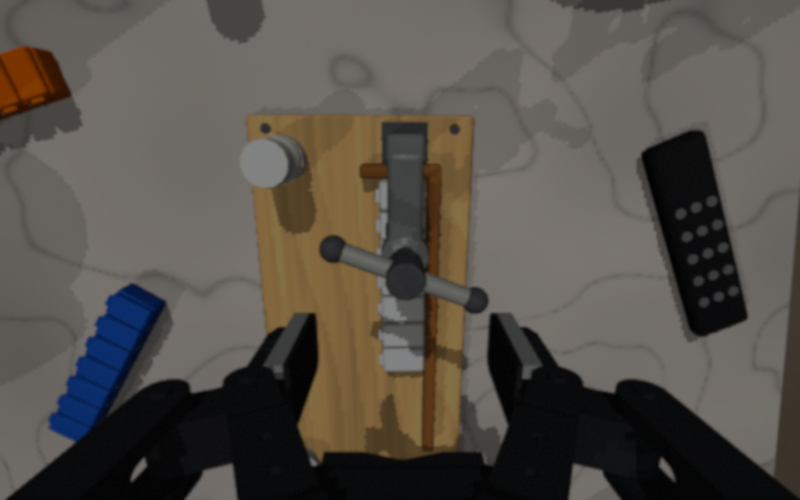

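Emit:
send_rows(commands=[[[0,-3.5,1],0.2,6],[[0,-7,2],0.4,6],[[2,-10.4,2.9],0.4,6],[[5.5,-10.4,2.9],0.4,6],[[9,-10.4,2.9],0.4,6],[[12.5,-10.4,2.9],0.4,6],[[15.3,-10.4,2.9],0.4,6],[[15.3,-10.4,2.9],0.4,6],[[15.3,-10.4,2.9],0.4,6],[[15.3,-10.4,2.9],0.4,6]])

```text
time: 20.42
tcp_pos: [522.4, 103.4, 48.1]
ee_rot: [1.342, 1.118, -1.338]
force: [0.8, -0.5, 0.6]
grip_width: 60.0
```

```bash
python3 shot.py w18; python3 - <<'E'
from h import *
a=[cv2.convertScaleAbs(load(n)[0],alpha=1.8,beta=20)[100:250,490:640] for n in("w9","w18")]
cv2.imwrite("pics/c18.png",cv2.resize(np.hstack(a)[:,:,::-1],None,fx=2.66,fy=2.66,interpolation=cv2.INTER_CUBIC))
crop(cv2.convertScaleAbs(load("w18")[0],alpha=1.8,beta=20),470,100,640,250,4.5,"pics/c18b.png")
E
```

```text
20.4167 [522.4 103.4  48.1] 60.0 [ 0.8 -0.5  0.6] board [-73.2  55.6] [0.17 0.57 1.93 0.   0.63 0.35] v 0.017
```

View pics/c18b.png

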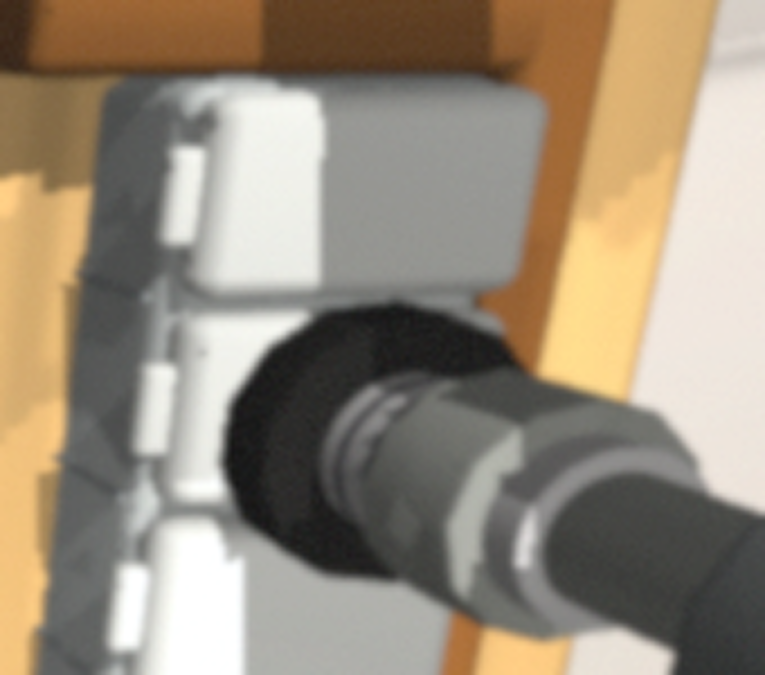

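View pics/w18.png

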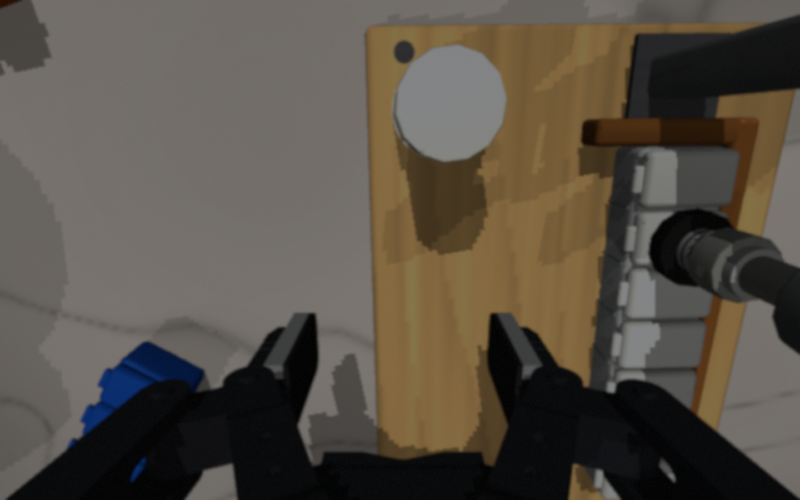

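```bash
python3 - <<'E'
from h import *; from cell import arm
c=arm.read_camera("wrist")
for n,u,z in(("w10",[(401,190),(401,322)],158),("w14",[(400,202),(400,361)],149),("w17",[(333,249),(476,300)],139)):
    _,s=load(n); W=w2b(onz(c,np.array(u)/1.25,z,s)); d=W[1]-W[0]; print(n,np.degrees(np.arctan2(d[1],d[0])),np.hypot(*d))
# subpixel silhouettes: dark foot mask
for n in("w9","w18"):
    img,s=load(n); g=img[:,:,:].max(2).astype(float)
    print(n)
    for r in (195,200,205,210,215):
        row=g[r,505:570]; j=np.argmin(np.diff(cv2.GaussianBlur(row.reshape(1,-1),(3,1),0).ravel())); print(r,505+j+.5, end=" | ")
    print()
    # organiser/ledge reference columns : rows 60/..
    for r in (125,130,135,140):
        row=g[r,470:640]; d=np.diff(row); print(r,[(470+k+.5,int(d[k])) for k in np.argsort(-abs(d))[:5]])
_,a=load("w9");_,b=load("w18"); print(a,b)
E
cat > p18.py <<'E'
from pnp import *
img,s=load("w18")
g=cv2.convertScaleAbs(img,alpha=1.6,beta=20)
crop(g,280,0,460,130,4.4,"pics/c18a.png"); crop(g,450,0,640,140,4.2,"pics/c18c.png"); crop(g,270,230,640,400,2.1,"pics/c18d.png")
E
python3 p18.py
```

```text
w10 -39.16246871429071 77.43336901559069
w14 -26.715049639996284 76.57750277922898
w17 -20.336267602671484 76.26887656950308
w9
195 545.5 | 200 544.5 | 205 543.5 | 210 542.5 | 215 542.5 | 
125 [(np.float64(545.5), -21), (np.float64(521.5), 16), (np.float64(522.5), 16), (np.float64(495.5), -15), (np.float64(546.5), -14)]
130 [(np.float64(545.5), -21), (np.float64(494.5), -13), (np.float64(546.5), -13), (np.float64(495.5), -13), (np.float64(605.5), 12)]
135 [(np.float64(512.5), 24), (np.float64(511.5), 22), (np.float64(545.5), -21), (np.float64(519.5), -20), (np.float64(513.5), 16)]
140 [(np.float64(545.5), -22), (np.float64(493.5), -19), (np.float64(510.5), 19), (np.float64(518.5), -19), (np.float64(511.5), 19)]
w18
195 519.5 | 200 518.5 | 205 519.5 | 210 520.5 | 215 523.5 | 
125 [(np.float64(540.5), -19), (np.float64(517.5), 17), (np.float64(541.5), -17), (np.float64(491.5), -14), (np.float64(510.5), 13)]
130 [(np.float64(541.5), -22), (np.float64(491.5), -14), (np.float64(542.5), -13), (np.float64(600.5), 12), (np.float64(540.5), -11)]
135 [(np.float64(507.5), 24), (np.float64(508.5), 19), (np.float64(514.5), -17), (np.float64(540.5), -17), (np.float64(541.5), -17)]
140 [(np.float64(506.5), 21), (np.float64(540.5), -21), (np.float64(514.5), -19), (np.float64(507.5), 18), (np.float64(478.5), -17)]
{'tcp_pos': array([521.32955564, 102.4625692 ,  47.48121161]), 'ee_rot': array([ 1.33429968,  1.12310189, -1.33517447])} {'tcp_pos': array([522.42286687, 103.4304936 ,  48.07599274]), 'ee_rot': array([ 1.34185174,  1.11758244, -1.33817048])}
```

View pics/c18c.png

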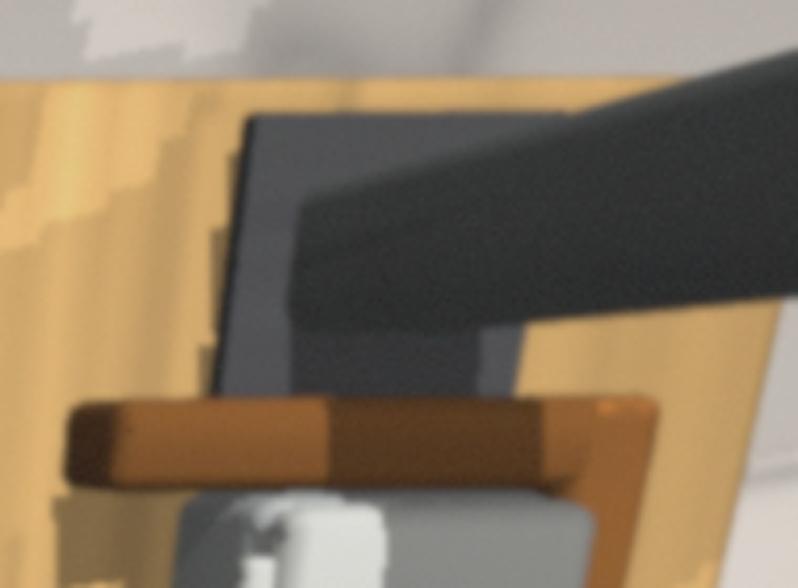

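View pics/c18.png

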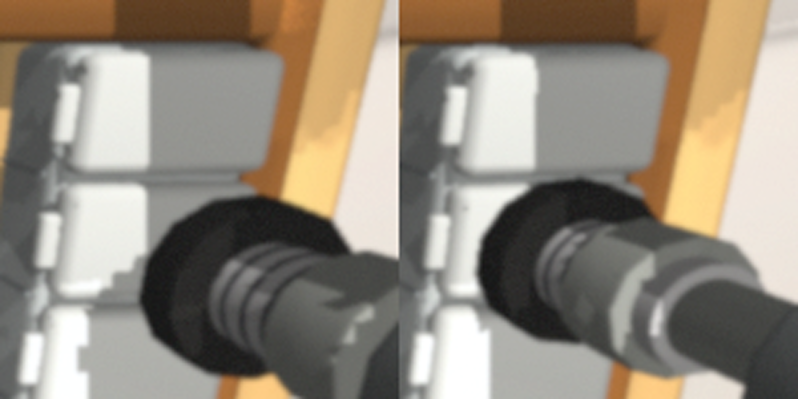

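View pics/c18a.png

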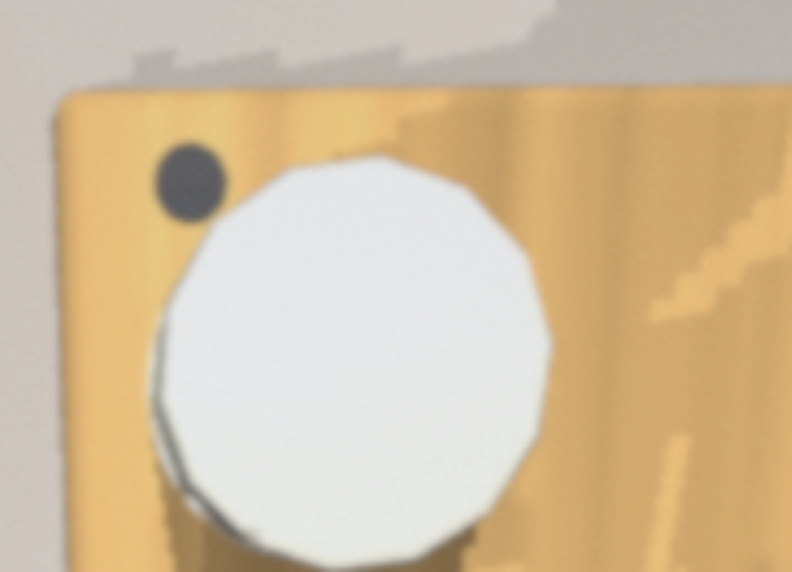

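View pics/c18d.png

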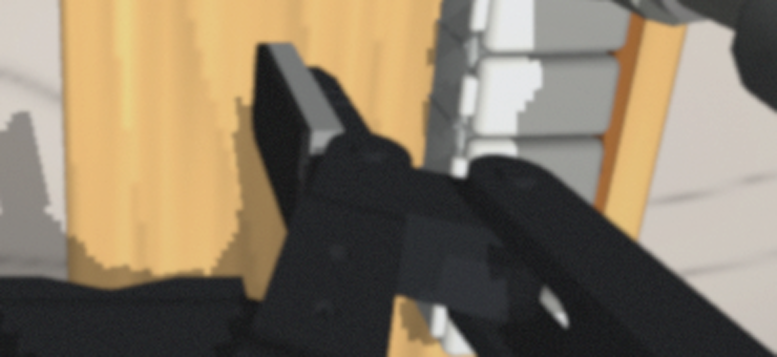

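```bash
cat > pf.py <<'E'
from pnp import *
def go(n,pts,lines,L,T,B,gaps):
    img,s=load(n); print(n); x=solve(s,pts,lines)
    from scipy.optimize import least_squares as ls
    for q,u in gaps: print("  org",q,u,P(x,[q])[0].round(1))
    def f(p):
        t=np.linspace(0,6.28,120)
        u=P(x,[(33+p[1]+13.9*np.cos(a),85+p[2]+13.9*np.sin(a),z) for z in(p[0],p[0]+8) for a in t])
        return [u[:,0].min()-L,(u[:,1].min()-T),(u[:,1].max()-B),p[1]/1.0,p[2]/1.0]
    for fixed in (0,1):
        r=ls(f,[50,0,0]); 
    print("foot z",r.x.round(2),np.round(r.fun,2)); 
    from scipy.optimize import brentq
    print("z from left only",[round(brentq(lambda z:f([z,dx,0])[0],25,75),2) for dx in(-1.5,0,1.5)])
    return r.x
go("w9",[((-85,165,12),(295.9,17)),((85,165,12),(652,17)),((0,120,28),(481,114)),((0,130,28),(481.5,94)),((0,120,12),(469.5,114)),((60,130,28),(612.4,95))],
 [("",(85,12),(598.6,249)),("",(85,12),(574.8,344.3)),("",(-85,12),(302.5,349)),("",(-85,12),(298.5,129.5)),("",(60,28),(574.8,244.3)),("",(60,28),(560.5,320.5))],542.6,173.3,241.1,[((16,120,12),(496,116)),((50,98,38),(586,166))])
go("w18",[((-85,165,12),(292.5,20)),((85,165,12),(648,18.6)),((0,120,28),(476.9,115.5)),((0,130,28),(477.5,95.2)),((0,120,12),(466,115.5)),((60,130,28),(606.7,95.2))],
 [("",(85,12),(596.2,249)),("",(85,12),(574.8,337)),("",(-85,12),(301.4,349)),("",(-85,12),(295,129.5)),("",(60,28),(576.2,239.5)),("",(60,28),(560.5,311))],518.9,167.1,228.9,[((16,120,12),(492.5,117)),((50,98,38),(580.5,166))])
E
python3 pf.py
```

```text
w9
cam [-74.9 126.4 192. ] nominal [-73.5 125.6 188.1] drot deg [ 0.04 -0.49 -0.2 ]
(-85, 165, 12) (295.9, 17) [296.6  16.3]
(85, 165, 12) (652, 17) [652.9  17.6]
(0, 120, 28) (481, 114) [479.4 115.8]
(0, 130, 28) (481.5, 94) [482.2  93.3]
(0, 120, 12) (469.5, 114) [465.3 114.5]
(60, 130, 28) (612.4, 95) [611.8  93.5]
line res [-1.  -0.2 -0.4 -0.1  0.4 -0.   0.2 -0.   3.3  0.4  0.6  0.1]
  org (16, 120, 12) (496, 116) [496.5 114.5]
  org (50, 98, 38) (586, 166) [591.8 166.3]
foot z [53.77  0.73 -0.38] [-0.31 -1.26  1.11  0.73 -0.38]
z from left only [57.42, 55.03, 52.65]
w18
cam [-73.2 126.9 192.5] nominal [-72.4 126.6 188.8] drot deg [-0.09 -0.36  0.01]
(-85, 165, 12) (292.5, 20) [293.   19.2]
(85, 165, 12) (648, 18.6) [648.1  18.6]
(0, 120, 28) (476.9, 115.5) [475.5 117.3]
(0, 130, 28) (477.5, 95.2) [478.1  94.9]
(0, 120, 12) (466, 115.5) [461.8 116. ]
(60, 130, 28) (606.7, 95.2) [607.4  94.4]
line res [-0.9 -0.2  0.   0.   0.1 -0.   0.8 -0.   0.4  0.1  0.7  0.2]
  org (16, 120, 12) (492.5, 117) [492.9 115.8]
  org (50, 98, 38) (580.5, 166) [587.9 167. ]
foot z [38.92  0.56 -0.21] [-0.26 -0.97  0.88  0.56 -0.21]
z from left only [42.74, 40.07, 37.4]
```

The foot has dropped about 14.9 mm for 341° of turn (19.0 mm of screw), so the spring is pressed in roughly 4 to 4.7 mm. The target is 5 mm, so I'll add about 14°.

```bash
python3 - <<'E'
from h import *; from cell import arm
s=arm.read_state(); print(goto(s,31.3,84.5,210,59.8))
E
```

```text
(array([-16.15,  10.48,  -2.99]), 'turn', np.float64(-70.07), 'now', array([-73.2,  55.6]), np.float64(48.2), 'toolyang', np.float64(-10.27))
```

Emit:
send_rows(commands=[[[-3.5,0,0],0,5],[[-7,0,0],-7,5],[[-10.5,0,0],-14,5],[[-14,0,0],-21,5],[[-16.2,2,-0.6],-28,5],[[-16.2,4,-1.2],-35,5],[[-16.2,6,-1.8],-42,5],[[-16.2,8,-2.4],-49,5],[[-16.2,10.5,-3],-56,5],[[-16.2,10.5,-3],-63,5]])

```text
time: 21.45
tcp_pos: [634.0, 114.3, 210.1]
ee_rot: [0.506, 1.506, -0.502]
force: [0.3, -0.5, 0.5]
grip_width: 50.1
```

Emit:
send_rows(commands=[[[0,0,0],-7,5],[[0,0,0],-7,5],[[0,0,0],-7,5]])

```text
time: 21.7
tcp_pos: [629.7, 113.9, 209.1]
ee_rot: [0.417, 1.529, -0.416]
force: [0.1, -0.3, -0.8]
grip_width: 50.2
```

```bash
python3 shot.py w19;python3 - <<'E'
from h import *
_,s=load("w19"); print(goto(s,31.4,84.6,131,59.8))
E
```

```text
21.7 [629.7 113.9 209.1] 50.2 [ 0.1 -0.3 -0.8] board [30.7 84.3] [ 0.16  0.47  1.61 -0.    1.06 -0.88] v 0.02
(array([7.81, 0.04, 0.05]), 'turn', np.float64(-0.27), 'now', array([30.7, 84.3]), np.float64(209.1), 'toolyang', np.float64(59.53))
```

View pics/w19.png

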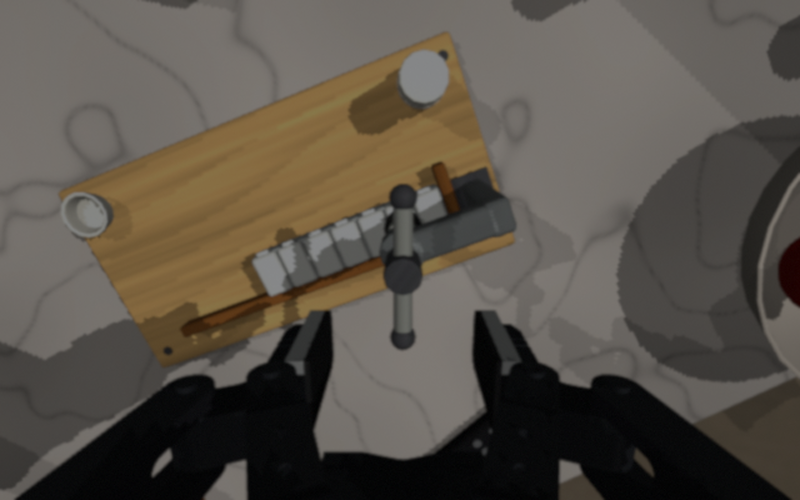

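Emit:
send_rows(commands=[[[3,0,0.1],0,5],[[6,0,0.1],0,5],[[7.8,0,0.1],0,4],[[7.8,0,0.1],0,2.5],[[7.8,0,0.1],0,1.5],[[7.8,0,0.1],0,1.5],[[7.8,0,0.1],0,1.5],[[7.8,0,0.1],0,1.5]])

```text
time: 22.42
tcp_pos: [629.6, 113.8, 129.6]
ee_rot: [0.414, 1.533, -0.415]
force: [0.5, 6.0, -19.0]
grip_width: 17.6
```

Emit:
send_rows(commands=[[[0.02,0,0],4,1.5],[[0.05,0,0],9,1.5],[[0.08,0,0],14,1.5],[[0.08,0,0],14,1.5],[[0.08,0,0],14,1.5]])

```text
time: 22.83
tcp_pos: [629.7, 113.9, 128.8]
ee_rot: [0.605, 1.487, -0.605]
force: [1.2, 5.2, -19.8]
grip_width: 17.8
```

```bash
python3 shot.py w20
```

```text
22.8333 [629.7 113.9 128.8] 17.8 [  1.2   5.2 -19.8] board [30.7 84.3] [ 0.16  0.57  1.66  0.    0.92 -0.64] v 0.012
```

Emit:
send_rows(commands=[[[0,0,0],0,4],[[0,0,0],0,5],[[0,0,0],0,5],[[-1,0,0],0,5],[[-4,0,0],0,5],[[-7.8,0,0],0,5],[[-7.8,0,0],0,5],[[-7.8,0,0],0,5]])

```text
time: 23.55
tcp_pos: [633.0, 113.6, 212.2]
ee_rot: [0.607, 1.478, -0.6]
force: [0.6, 0.3, -1.1]
grip_width: 50.3
```

```bash
python3 shot.py w21; python3 -c "
from h import *
_,s=load('w21'); print(goto(s,-73.5,55,48,-9.88))"
```

```text
23.55 [633.  113.6 212.2] 50.3 [ 0.6  0.3 -1.1] board [34.1 84.5] [ 0.16  0.47  1.61 -0.    1.06 -0.64] v 0.051
(array([16.33, -8.62, -7.29]), 'turn', np.float64(55.61), 'now', array([34.1, 84.5]), np.float64(212.2), 'toolyang', np.float64(45.73))
```

View pics/w21.png

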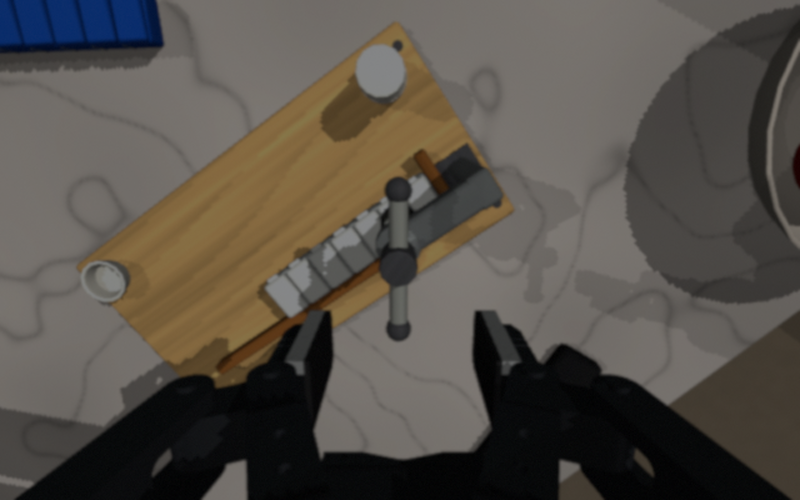

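Emit:
send_rows(commands=[[[0,-2,-1.7],7,6],[[0,-4,-3.4],14,6],[[0,-6,-5.1],21,6],[[0,-8.6,-7.3],28,6],[[3,-8.6,-7.3],35,6],[[6.5,-8.6,-7.3],42,6],[[10,-8.6,-7.3],49,6],[[13,-8.6,-7.3],55.6,6],[[16.3,-8.6,-7.3],55.6,6],[[16.3,-8.6,-7.3],55.6,6]])

```text
time: 24.43
tcp_pos: [513.5, 101.8, 38.8]
ee_rot: [1.328, 1.129, -1.344]
force: [-0.9, -0.3, -0.0]
grip_width: 60.3
```

Emit:
send_rows(commands=[[[0,0,0],0,6],[[0,0,0],0,6],[[0,0,0],0,6]])

```text
time: 24.68
tcp_pos: [519.6, 103.0, 46.4]
ee_rot: [1.337, 1.121, -1.332]
force: [0.2, -0.2, 1.1]
grip_width: 60.1
```

```bash
python3 shot.py w22; python3 - <<'E'
from h import *
a=[cv2.convertScaleAbs(load(n)[0],alpha=1.8,beta=20)[100:250,490:640] for n in("w18","w22")]
cv2.imwrite("pics/c22.png",cv2.resize(np.hstack(a)[:,:,::-1],None,fx=2.66,fy=2.66,interpolation=cv2.INTER_CUBIC))
from cell import arm
c=arm.read_camera("scene");crop(c["color"],250,195,400,295,5,"pics/s22.png")
E
```

```text
24.6833 [519.6 103.   46.4] 60.1 [ 0.2 -0.2  1.1] board [-75.8  54.7] [ 0.17  0.57  1.94 -0.    0.63  0.34] v 0.011
```

View pics/c22.png

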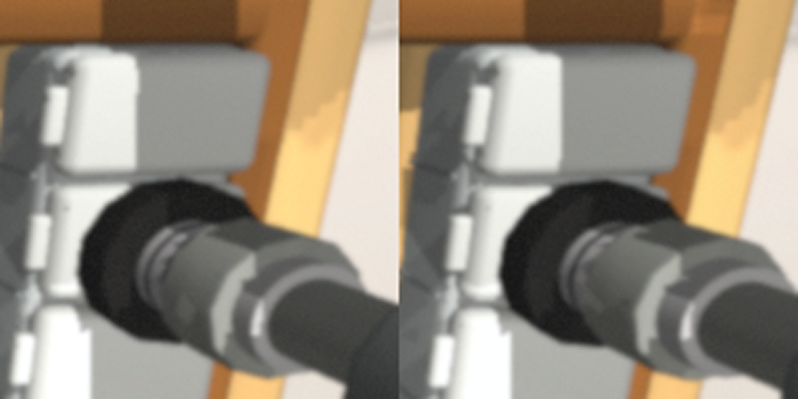

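View pics/s22.png

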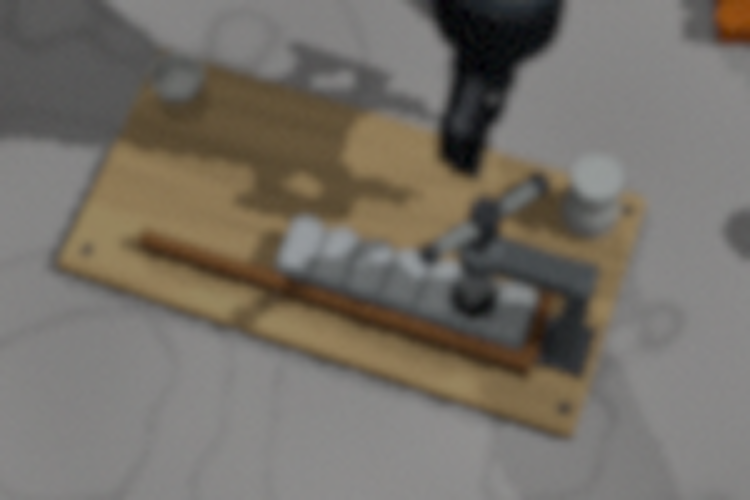

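```bash
python3 -c "
from cell import arm
print(arm.finish_job())"
```

```text
the job is handed in; nothing more can be done
None
```

The organiser is in the corner against both ledges, the clamp foot is pressed onto its lids, and the gripper has let go. I handed the job in at about 25 s, and it reports no verdict.

**Sliding:** I gripped the organiser by its right end and slid it along the board until it pushed back at about 8 N against each ledge. Near the end of the job, pictures showed its base within about 1 px of its home position. In the final pictures the small bottle and cap also look to be where they started. I did not measure the other things for movement.

**Clamping:** I turned the handle clockwise by gripping its hub. The bar's angle in the pictures gave 341°, or 19.0 mm of screw travel, and I then added 14° (measured on the gripper). The foot had dropped about 14 to 15 mm to reach the lid. That puts the spring at roughly 4.8 mm pressed in, give or take 0.8 mm. The foot did not move against the lid during the last 14°, which confirms it was already touching.

**Checks that disagreed:**
- **Wrist camera:** its calibration came out about 4 mm off in height, so I corrected it using the board's known edges.
- **Spring compression:** before the last 14°, three separate estimates ranged from about 3.7 to 4.7 mm. I added the 14° to bring it nearer 5 mm.
- **Organiser top:** height estimates for its top spread from 28 to 36 mm, against 38 mm expected. The closest pair of views gave 36 mm.

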